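# Unlock, refill and relock a bird feeder's tray with a slot key

## Task

Refill the bird feeder: with the brass key's blade in the slot, turn the feeder's turn-button a quarter turn anticlockwise (seen from above) to free the tray, stand the key back in its wooden stand, pull the tray out and stand every round seed cake flat in it. Push the loaded tray fully home again, turn the button back with the key a full quarter turn clockwise so that its tongue lies across the tray's front, and put the key back upright in its stand. Leave the finial cap, sanding block, mallet and speed square where they are.

Things in the scene. Friction and masses are not known exactly. Their poses are not given: they have to be found in the camera images.
- cake0: Pressed seed cake, a plain cork-brown disc 40 mm in diameter and 32 mm high, 60 g, standing flat on the bench. Origin: centre of its underside, z up. Two to four of cake0..cake3 are present; the absent ones read None.
- cake1: Pressed seed cake, a plain cork-brown disc 40 mm in diameter and 32 mm high, 60 g, standing flat on the bench. Origin: centre of its underside, z up. Two to four of cake0..cake3 are present; the absent ones read None.
- cake2: Pressed seed cake, a plain cork-brown disc 40 mm in diameter and 32 mm high, 60 g, standing flat on the bench. Origin: centre of its underside, z up. Two to four of cake0..cake3 are present; the absent ones read None.
- cake3: Pressed seed cake, a plain cork-brown disc 40 mm in diameter and 32 mm high, 60 g, standing flat on the bench. Origin: centre of its underside, z up. Two to four of cake0..cake3 are present; the absent ones read None.
- tray: Loose plywood tray, 142 (its x) by 122 mm (its y), about 350 g. Origin: centre of its underside. Floor 4 mm thick, walls 6 mm, inside 130 by 110 mm; side and rear walls 20 mm high, front wall (-y side) 45 mm high, with the handle on it. Starts home in the feeder, slides on the bench.
- tray_handle (a point): Where to pinch the tray's dark wood handle fin from above, across the tray's x: at x = 0, y = -85 mm, 40 mm above the bench. The fin is 14 mm thick in x, sticks out of the front wall from y = -61 to -103 mm, and is 10 to 54 mm above the bench.
- feeder: Fixed bird feeder: low wooden housing 172 mm wide (its x), about 135 mm deep (its y), deck 62 mm high, small gabled roof up to about 120 mm on its rear half; no floor, open on its -y side. Origin: on the bench. The tray slides in along +y; fully home against the rear wall, the tray's origin and axes coincide with the feeder's.
- feeder_mouth (a point): Middle of the feeder's opening, on the bench, at its x = 0, y = -64 mm. The opening is 148 mm wide and 52 mm high between the side walls; at the mouth flared lips about 165 mm apart lead into it.
- turnbutton (a joint): Angle of the feeder's slotted quarter-turn button, rad. 0 = unlocked, tongue along the feeder's -y, clear of the tray; grows clockwise seen from above; 1.57 = locked (stop), tongue along the feeder's -x across the tray's front. Starts locked. Friction about 0.12 N m; stays where left. Tray over 6 mm short of home: the tongue meets its front.
- button_slot (a point): Centre of the slot's floor in the turn-button's steel head, on its vertical axis, 37 mm above the bench, at the feeder's x = 98, y = -77 mm. Turns with the button: the slot runs along this y; the tongue (20 mm wide, 50 mm long from the axis, 27 to 37 mm high) points to its -y. Slot 7 mm wide, 32 mm long, ends open, 12 mm deep; head 36 mm across.
- key: Loose brass slot key, 120 g, standing upright blade down in the key stand. Origin: centre of the blade's tip, z up along the key. Blade 4 mm thick (x), 24 mm wide (y), z 0 to 14 mm; collar 34 by 40 mm, z 14 to 20 mm; flat handle 14 mm thick (x) and 30 mm wide (y), z 20 to 66 mm, to be pinched from above across x. A half turn about z makes no difference.
- keystand: Fixed dark wood block 70 mm (x) by 80 mm (y), 40 mm high; origin: centre of its underside. In its top a slot 10 mm (x) by 34 mm (y), 20 mm deep, at the centre; the key's blade hangs in it and the collar rests on the top, so the seated key's tip is 26 mm above the bench.
- finial: Bystander: copper finial cap, pointed, 48 mm across, 56 mm high; origin: centre of underside.
- sandblock: Bystander: grey stone sanding block 100 by 55 by 35 mm; origin: centre of underside.
- mallet: Bystander: lying walnut mallet, handle from its origin 190 mm along x, head 62 by 110 by 60 mm centred at x = 210 mm; origin: on the bench under the handle's end.
- speedsquare: Bystander: flat blue plastic speed square, about 150 by 140 mm, 6 to 16 mm thick; origin: on the bench near its middle.

How it is judged (in metres and radians):
On the way, in this order (a step that is already met when the one before it is completed fails the run):
1. the turn-button is turned to unlocked with the key's blade in its slot (value of joint turnbutton below 0.3 rad and horizontal distance between key and button_slot below 0.01 m and z of key in the frame of button_slot below 0.009 m), for 0.1 s.
2. the key is back in its stand and every seed cake stands flat in the tray (x of cake0 in the frame of tray between -0.055 and 0.055 m and y of cake0 in the frame of tray between -0.045 and 0.045 m and z of each of cake0, cake1, cake2, cake3 in the frame of tray below 0.012 m and angle between each of cake0, cake1, cake2, cake3's own z axis and vertical below 0.2 rad and x of cake1 in the frame of tray between -0.055 and 0.055 m and y of cake1 in the frame of tray between -0.045 and 0.045 m and x of cake2 in the frame of tray between -0.055 and 0.055 m and y of cake2 in the frame of tray between -0.045 and 0.045 m and x of cake3 in the frame of tray between -0.055 and 0.055 m and y of cake3 in the frame of tray between -0.045 and 0.045 m and horizontal distance between key and keystand below 0.012 m and z of key in the frame of keystand below 0.033 m and angle between key's own z axis and vertical below 0.15 rad), for 0.2 s.
3. the loaded tray is fully home in the feeder, the turn-button still unlocked (x of cake0 in the frame of tray between -0.055 and 0.055 m and y of cake0 in the frame of tray between -0.045 and 0.045 m and z of each of cake0, cake1, cake2, cake3 in the frame of tray below 0.012 m and angle between each of cake0, cake1, cake2, cake3's own z axis and vertical below 0.2 rad and x of cake1 in the frame of tray between -0.055 and 0.055 m and y of cake1 in the frame of tray between -0.045 and 0.045 m and x of cake2 in the frame of tray between -0.055 and 0.055 m and y of cake2 in the frame of tray between -0.045 and 0.045 m and x of cake3 in the frame of tray between -0.055 and 0.055 m and y of cake3 in the frame of tray between -0.045 and 0.045 m and y of tray in the frame of feeder between -0.008 and 0.01 m and x of tray in the frame of feeder between -0.01 and 0.01 m and value of joint turnbutton below 0.4 rad), for 0.2 s.
4. the turn-button is turned to locked with the key's blade in its slot (y of tray in the frame of feeder between -0.008 and 0.01 m and x of tray in the frame of feeder between -0.01 and 0.01 m and value of joint turnbutton above 1.25 rad and horizontal distance between key and button_slot below 0.01 m and z of key in the frame of button_slot below 0.009 m), for 0.1 s.
At the end, for the whole second after the job is handed in: Every cake present stands flat (0.2 rad) on the tray floor; tray home in the feeder within 8 mm; turn-button at 1.25 rad or more; key in its stand within 12 mm of centre, collar down within 7 mm, tilted under 0.15 rad; key and tray at rest (all of step 2 and y of tray in the frame of feeder between -0.008 and 0.01 m and x of tray in the frame of feeder between -0.01 and 0.01 m and value of joint turnbutton above 1.25 rad and linear speed of each of key, tray below 0.02 m/s); the robot touches nothing.
It fails at once if the copper finial cap is moved more than 40 mm (distance of finial from where it was at the start of the episode above 0.04 m).
It fails at once if the grey sanding block is moved more than 40 mm (distance of sandblock from where it was at the start of the episode above 0.04 m).
It fails at once if the walnut mallet is moved more than 40 mm (distance of mallet from where it was at the start of the episode above 0.04 m).
It fails at once if the blue speed square is moved more than 40 mm (distance of speedsquare from where it was at the start of the episode above 0.04 m).
Of cake0, cake1, cake2, cake3 only 2 to 4 are there at a start; the rules pass over those that are not, and their reading is None.
At some moment in a run one of cake0, cake1, cake2, cake3 may be knocked a few centimetres aside while the robot is not near it.
It also fails if it takes over 210 s, if anything falls off the work surface, if the arm or the gripper's body presses on something with over 40 N, if the wrist force passes 120 N, or if a joint passes its speed limit or range.

## Robot

A 7-joint arm with a two-finger parallel gripper is mounted at the origin on the work surface. World frame = base frame: x ahead of the robot, y to its left, z up, the work surface at z = 0. Lengths are in mm, angles in degrees, forces in N, time in s.
With the tool pointing down it reaches from about 350 to 900 mm from the base axis. Payload 7.2 kg.
Tool frame: the origin (TCP) lies on the centre line of the jaws, within the pads' length; the fingertips stand 25 mm ahead of it and the grasp point (between the pads) lies 6 mm ahead of it; z points along the fingers, y is the direction in which the jaws open and shut (so a half turn about z gives the same grasp; the last joint's range is limited). The gripper opens to 88 mm and grips with 3 to 60 N. Pads are 20 mm wide; open, the fingers measure 115 mm over their backs; the gripper's body (75 mm by 178 mm) begins 61 mm behind the grasp point.
Start: joints at [-74.725, 23.554, -0.728, 91.456, 0.321, 64.991, -4.71], TCP at [205.372, 590.297, 247.653] pointing down, gripper open.
Joint ranges: [-169.25, 169.25], [-16.82, 113.86], [-84.01, 82.57], [7.8, 145.47], [-59.2, 239.2], [7.22, 106.19], [-163.78, 163.78]. Speed limits (degrees/s): [136.94, 136.94, 172.46, 172.46, 180, 180, 180].

## Interface

Orientations are given as [roll, pitch, yaw] about the fixed x, y, z axes, in that order (R = Rz(yaw) Ry(pitch) Rx(roll)).
In Python, from bench import manip gives the robot as it stands.
- The arm moves only by the tool arm_command, never from a script. Its argument "deltas" is a list of rows, each a list of 7 numbers: the opening, from -1 (shut) to 1 (fully open), then the shift along the world's x, y, z in m, then the turn, a rotation vector about the world's x, y, z in degrees. A call has 1 to 20 rows; each row is the pose to reach, as a shift and turn from the pose commanded when the call began; what a row does not reach only later rows make up. A row lasts 1/12 s, in which the tool goes at most 41.7 mm and 7.16 degrees, less where a joint would pass 70% of its speed; a pose out of reach is approached as far as the arm can. A call with a gripper value outside its range is refused whole. The fingers move at their own pace and stop on an object; "newtons" is the grip in N (left out, the last holds). Time passes only in rows, so rows that repeat a pose let the fingers close. It gives the time, the measured TCP pose, the force and the opening at its end, in the units of the state.
- manip.state(): the state, without advancing time (a new reading comes with each control period).
- manip.snapshot(name): name is "scene" or "top"; returns (picture, depth): 400x640x3 uint8, red, green, blue; 400x640 float32, mm along the optical axis (not along the pixel's ray), 0 where there is no reading.
- manip.camera_params(name): a dict with "fovy" (degrees; the focal length in pixels is half the picture's height over the tangent of half this angle, whatever the lens; pixels are square), "cx", "cy" (the principal point, pixels), "world_to_cam" (4x4, takes a point from world to camera coordinates). Camera axes: x right, y down, z forward; pixel columns grow to the right and rows downward; lengths in mm; the calibration is good to about 2 mm. A picture is of the moment at which its call begins. camera_params takes no time and is no camera call.
- manip.finish_job(): hands the job in, once; it reports no verdict.
Trained networks look in the newest picture that a camera, given by its name, has taken for a name from the list of things; names that differ only in an ending like _2 or _b are one class to them, and where a whole thing is asked for, a point or a joint stands for the part that bears it (a point fixed in the world has none). Each returns a list of dicts, best first, with "conf" (0 to 1); they miss things now and then, are a little off and sometimes report something else, mostly with a low value. They report only what shows in the picture. A call takes as long as a camera call.
- manip.spot_in(camera, label): "location" ([x, y, z] in mm, in world coordinates, good to about 4 mm: the middle of the surface that is visible of it).
The state is a dict: "t": time; "joint_pos": joint angles; "dq": joint speeds; "effort": joint torques, N m; "tcp_pos": TCP position; "tcp_rot": TCP orientation; "force": force on the tool from outside, world axes, zero at the start; "torque": the same for the moment, N m; "gripper_width": finger opening in mm.
Only numpy, scipy, OpenCV 4.12 (cv2) and the standard library are available. Lean on these libraries where they do the work, as an engineer would, in place of code of your own. Each camera call takes 0.05 s, during which the arm holds its last target. There are 200 camera calls.

## Working session

There is one attempt and no reset: what is moved stays moved. The work goes in short steps, Python scripts to look and compute and a tool call to move; the robot and the scene stay as the last step left them, time stands still between calls to the robot, and variables do not carry over. Pictures are saved under pics/ and viewed, about 12 in all and at most 16, crops included, and the job is handed in when it is done.

Besides the shell and the picture viewer there is one more tool, called after ">>>" as name(argument=value, ...), one argument or row to a line, values as JSON. arm_command: Moves the arm, as the interface text tells. Its arguments: {"type":"object","properties":{"deltas":{"type":"array","items":{"type":"array","items":{"type":"number"}}},"newtons":{"type":"number"}},"required":["deltas"]}

```bash
mkdir -p pics; ls
cat > h.py <<'E'
from bench import manip
import numpy as np, cv2
def snap(n,f=None):
    p,d=manip.snapshot(n)
    if f: cv2.imwrite('pics/'+f,cv2.cvtColor(p,cv2.COLOR_RGB2BGR))
    return p,d
def cloud(n,d):
    c=manip.camera_params(n); f=200/np.tan(np.radians(c['fovy'])/2)
    v,u=np.mgrid[0:400,0:640]
    P=np.stack([(u-c['cx'])*d/f,(v-c['cy'])*d/f,d],-1)
    T=np.linalg.inv(np.array(c['world_to_cam']))
    W=P@T[:3,:3].T+T[:3,3]; W[d==0]=np.nan
    return W
E
python3 - <<'E'
from h import *
for n in('top','scene'):
    p,d=snap(n,n+'0.png'); np.save(n+'0.npy',cloud(n,d)); print(n,manip.camera_params(n))
    for l in ['cake0','tray','tray_handle','feeder','turnbutton','button_slot','key','keystand','finial','sandblock','mallet','speedsquare']:
        print(l,[(np.round(r['location']).tolist(),round(r['conf'],2)) for r in manip.spot_in(n,l)][:6])
print(manip.state())
E
```

```text
pics
top {'fovy': 57.26749419991311, 'cx': 320.3854980463614, 'cy': 200.37154605754048, 'world_to_cam': array([[-2.98725277e-02, -9.98517299e-01, -4.55064384e-02,
        -1.91606991e+01],
       [-9.83501422e-01,  3.74886830e-02, -1.76973310e-01,
         5.71686544e+02],
       [ 1.78416888e-01,  3.94690067e-02, -9.83163065e-01,
         9.29104505e+02],
       [ 0.00000000e+00,  0.00000000e+00,  0.00000000e+00,
         1.00000000e+00]])}
cake0 [([444.0, -277.0, 32.0], 0.78), ([556.0, -328.0, 32.0], 0.73), ([574.0, 378.0, 32.0], 0.68), ([440.0, -406.0, 33.0], 0.66)]
tray [([555.0, 136.0, 16.0], 0.65)]
tray_handle [([556.0, 138.0, 13.0], 0.87), ([686.0, -211.0, 34.0], 0.68)]
feeder [([549.0, 194.0, 82.0], 0.66), ([442.0, -404.0, 34.0], 0.41)]
turnbutton [([648.0, 120.0, 34.0], 0.54), ([542.0, 193.0, 80.0], 0.44)]
button_slot [([642.0, 119.0, 34.0], 0.55)]
key [([367.0, -227.0, 16.0], 0.61), ([465.0, 346.0, 64.0], 0.52)]
keystand [([463.0, 342.0, 37.0], 0.74)]
finial [([369.0, -227.0, 18.0], 0.57)]
sandblock [([688.0, -212.0, 36.0], 0.82)]
mallet [([770.0, -610.0, 44.0], 0.8), ([573
[... 1355 characters left out ...]
233.0, 61.0], 0.53)]
{'t': 1.3, 'joint_pos': array([-74.7250492 ,  23.55602358,  -0.73024046,  91.45576522,
         0.31924537,  64.99097083,  -4.7091908 ]), 'dq': array([ 0.0446908 , -0.07015358,  0.00491551, -0.14615666, -0.04457262,
       -0.10025359, -0.02267453]), 'effort': array([ 7.94068983e-04, -5.87740016e+01,  6.41783495e-01, -2.91379505e+01,
       -5.35338849e-02,  1.06070819e-02,  5.68926248e-05]), 'tcp_pos': array([205.33804729, 590.30091362, 247.63269089]), 'tcp_rot': array([-1.79999087e+02, -2.45272647e-03,  1.60820223e+02]), 'force': array([ 0.79193192, -0.22757994, -0.04622515]), 'torque': array([ 0.0217129 , -0.00332439,  0.04098714]), 'gripper_width': 87.59963155643283}
```

View pics/top0.png

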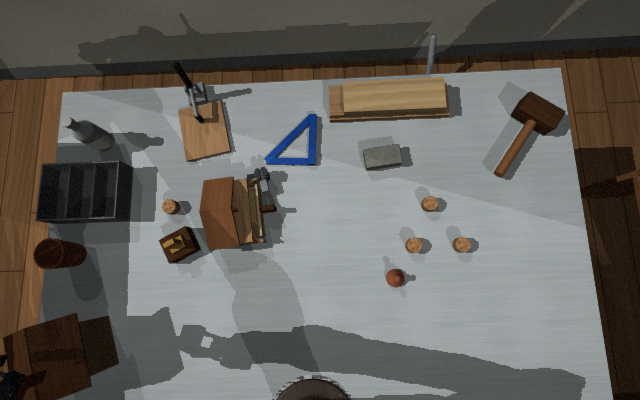

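View pics/scene0.png

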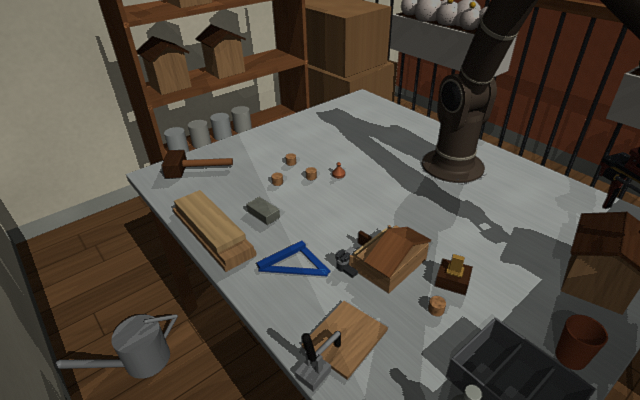

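The pictures show four cakes (top view: 171,207; 430,204; 414,245; 462,244), the feeder at (232,212) opening to the right, its button at (265,190), and the key in its stand at (180,245). Next I fit poses from the depth.

```bash
cat > fit.py <<'E'
from h import *
def band(W,c,r,z0,z1):
    m=(np.hypot(W[...,0]-c[0],W[...,1]-c[1])<r)&(W[...,2]>z0)&(W[...,2]<z1)
    return W[m]
def rect(P):
    return [np.round(a,1) for a in cv2.minAreaRect(P[:,:2].astype(np.float32))]
E
python3 - <<'E'
from fit import *
for n in('top','scene'):
    W=np.load(n+'0.npy')
    for nm,c,r,z0,z1 in [('stand',(463,342),70,36,43),('key',(463,342),40,80,100),('deck',(560,180),120,58,66),('roof',(549,194),150,90,130),('btn',(648,120),45,44,56),('tongue',(610,125),75,24,40),('handle',(556,110),60,48,57)]+[('cake',c,30,27,36) for c in((444,-277),(556,-328),(574,378),(440,-406))]:
        P=band(W,c,r,z0,z1)
        if len(P)>4: print(n,nm,len(P),rect(P),P.mean(0).round(1),np.median(P[:,2]).round(1))
a=cv2.imread('pics/top0.png')[150:280,140:300]; b=cv2.imread('pics/scene0.png')[210:320,320:490]
a=cv2.resize(a,(640,520),interpolation=cv2.INTER_CUBIC);b=cv2.resize(b,(680,440),interpolation=cv2.INTER_CUBIC)
cv2.imwrite('pics/a.png',cv2.convertScaleAbs(a,alpha=1.7));cv2.imwrite('pics/b.png',cv2.convertScaleAbs(b,alpha=1.7))
E
```

```text
top stand 487 [array([467.4, 352.4]), array([70.7, 81.9]), np.float64(26.8)] [466.7 348.1  40.5] 40.6
top key 78 [array([467.1, 351.2]), array([13.4, 29.8]), np.float64(27.0)] [466.8 350.1  91.4] 92.4
top deck 955 [array([553.6, 148. ]), array([171.9,  95.3]), np.float64(9.4)] [549.  169.6  62.7] 62.8
top roof 1443 [array([544.6, 223.7]), array([128. ,  81.5]), np.float64(5.8)] [541.2 222.  106.1] 106.4
top btn 155 [array([642.1, 131.1]), array([38.6, 65.8]), np.float64(54.2)] [646.4 128.5  48.9] 49.2
top tongue 177 [array([604.4, 126.8]), array([131.8,  61.7]), np.float64(11.7)] [614.2 121.5  34.9] 36.7
top handle 94 [array([552.6, 130.7]), array([67.3, 73.3]), np.float64(49.2)] [554.5 110.6  53.3] 53.8
top cake 176 [array([ 445.2, -280.9]), array([36.7, 36.8]), np.float64(87.8)] [ 445.2 -281.1   32.7] 32.7
top cake 165 [array([ 556.1, -332.5]), array([37.5, 37.4]), np.float64(44.9)] [ 556.4 -332.4   32.3] 32.5
top cake 156 [array([574.2, 382.9]), array([38. , 38.2]), np.float64(24.0)] [574.2 382.8  32.5] 32.6
top cake 181 [array([ 443.7, -407.4]), array([38.5, 36.7]), np.float64(88
[... 483 characters left out ...]
, array([41.6, 58.5]), np.float64(46.0)] [651.3 129.8  47.8] 47.7
scene tongue 264 [array([609.3, 128.2]), array([117.9,  87. ]), np.float64(33.4)] [622.8 135.8  33.8] 35.4
scene handle 64 [array([545.1, 120.9]), array([31.4, 68.6]), np.float64(49.7)] [557.8 110.3  52.7] 52.9
scene cake 64 [array([ 448.2, -277.6]), array([38.5, 38.1]), np.float64(62.7)] [ 448.3 -278.8   31.1] 31.5
scene cake 66 [array([ 560.4, -328.4]), array([41.9, 38.4]), np.float64(56.0)] [ 560.6 -328.8   31. ] 31.1
scene cake 183 [array([575.5, 385.4]), array([38.6, 38.3]), np.float64(73.7)] [577.1 385.8  31.6] 31.6
scene cake 55 [array([ 444.3, -405.5]), array([36.8, 35.3]), np.float64(28.2)] [ 446.8 -404.3   30.9] 30.7
```

View pics/a.png

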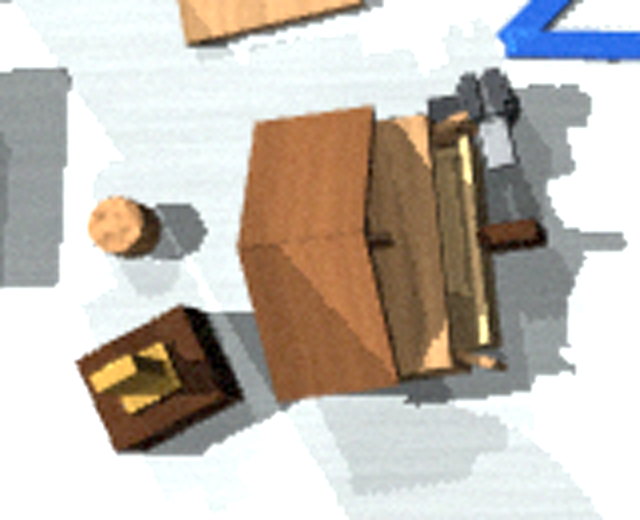

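View pics/b.png

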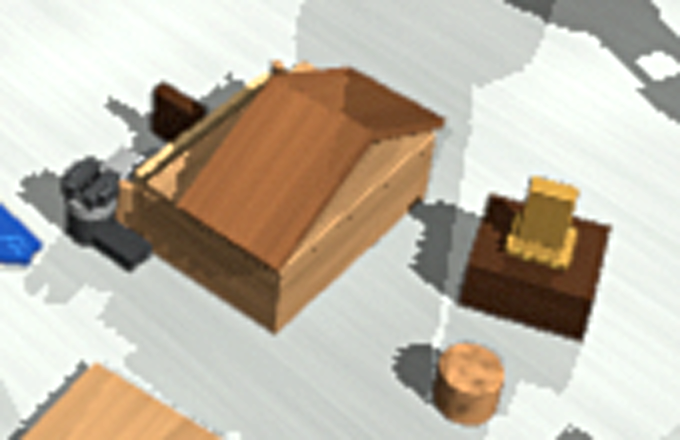

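Run:
```python
from fit import *
for n in('top','scene'):
    W=np.load(n+'0.npy')
    P=band(W,(648,128),60,46,53)
    P=P[P[:,1]<148]
    print(n,'btn',len(P),rect(P),cv2.minEnclosingCircle(P[:,:2].astype(np.float32)))
    P=band(W,(553,100),28,50,57); P=P[P[:,1]<122]; print(n,'hand',len(P),rect(P),P.min(0),P.max(0))
    P=band(W,(553,125),110,42.5,48); P=P[(P[:,0]<622)&(P[:,1]>100)]; 
    print(n,'front',len(P),rect(P)); l=cv2.fitLine(P[:,:2].astype(np.float32),cv2.DIST_HUBER,0,.01,.01).ravel(); print(l,np.degrees(np.arctan2(l[1],l[0])),P.min(0),P.max(0))
    # deck side extents in rotated frame
    for a in (5,6,7,8):
        R=np.array([[np.cos(np.radians(a)),-np.sin(np.radians(a))],[np.sin(np.radians(a)),np.cos(np.radians(a))]])
        P=band(W,(550,180),140,54,66); P=P[P[:,1]>145]; Q=P[:,:2]@R; 
        print(a,'deck',np.percentile(Q,[0.5,99.5],axis=0).round(1).tolist(), np.sort(Q[:,0])[[3,-4]])
    P=band(W,(550,200),160,88,140); 
    for a in (4,5,6,7,8,9):
        R=np.array([[np.cos(np.radians(a)),-np.sin(np.radians(a))],[np.sin(np.radians(a)),np.cos(np.radians(a))]])
        Q=P[:,:2]@R; e=Q.max(0)-Q.min(0); print(a,'roof',e.round(1),((Q.max(0)+Q.min(0))/2).round(1))
# ridge of roof
    P=P[P[:,2]>115]; l=cv2.fitLine(P[:,:2].astype(np.float32),cv2.DIST_HUBER,0,.01,.01).ravel(); print(n,'ridge',l,np.degrees(np.arctan2(l[1],l[0])))
```

```text
top btn 131 [array([631.9, 129.6]), array([36.1, 82. ]), np.float64(73.0)] ((629.979248046875, 123.398193359375), 41.06513214111328)
top hand 68 [array([556.6, 103.8]), array([14. , 36.2]), np.float64(7.4)] [547.29391676  85.56805411  50.00171095] [563.43049834 121.18142485  56.74440683]
top front 138 [array([538.1, 129.3]), array([ 49.1, 159.5]), np.float64(79.5)]
[9.9568063e-01 9.2844523e-02 5.4736005e+02 1.2984900e+02] 5.327272 [464.18068339 109.46386862  42.51230137] [620.98898625 167.89116642  47.97731915]
5 deck [[477.3, 100.9], [647.0, 146.7]] [477.1461786  647.31038395]
6 deck [[479.2, 91.2], [649.0, 136.6]] [479.11272092 649.11237007]
7 deck [[481.3, 80.4], [650.8, 126.5]] [481.02009083 651.06297686]
8 deck [[483.2, 69.4], [652.4, 116.3]] [482.97448376 652.81526356]
4 roof [134.6 163.5] [559.1 224.6]
5 roof [133.5 163.6] [562.2 215.8]
6 roof [133.4 164.1] [564.8 206.7]
7 roof [133.4 165.7] [567.2 196.9]
8 roof [134.1 167.5] [569.9 187. ]
9 roof [134.7 169.4] [572.3 176.9]
top ridge [ 8.4299728e-02 -9.9644047e-01  5.4358331e+02  2.2257327e+02] -85.16424
scene btn 93 [array([6
[... 357 characters left out ...]
9903e-01 9.997188e-02 5.532297e+02 1.316007e+02] 5.737551 [466.36833395 102.90997742  42.54100527] [621.42573278 142.42197865  47.65167586]
5 deck [[476.3, 102.4], [654.1, 217.1]] [477.21900467 653.93381565]
6 deck [[480.0, 92.0], [656.8, 206.4]] [480.8446307  656.74269972]
7 deck [[483.4, 81.5], [659.6, 197.0]] [484.3237868 659.2255689]
8 deck [[486.0, 70.7], [662.1, 188.5]] [486.19082802 662.10236392]
4 roof [127.7 165.1] [560.5 226.3]
5 roof [125.4 165.1] [564.2 217.5]
6 roof [124.4 166.1] [567.  208.1]
7 roof [123.9 167.4] [569.9 198.5]
8 roof [124.3 168.6] [572.6 188.8]
9 roof [125.4 170.2] [575.  178.8]
scene ridge [ 1.0777476e-01 -9.9417531e-01  5.4802740e+02  2.2753020e+02] -83.81294
```

>>> arm_command(
  deltas=[
    [1,0.2618,-0.2381,-0.06,0,0,-43.8],
    [1,0.2618,-0.2381,-0.06,0,0,-43.8],
    [1,0.2618,-0.2381,-0.06,0,0,-43.8],
    [1,0.2618,-0.2381,-0.06,0,0,-43.8],
    [1,0.2618,-0.2381,-0.06,0,0,-43.8],
    [1,0.2618,-0.2381,-0.06,0,0,-43.8],
    [1,0.2618,-0.2381,-0.06,0,0,-43.8],
    [1,0.2618,-0.2381,-0.06,0,0,-43.8],
    [1,0.2618,-0.2381,-0.06,0,0,-43.8],
    [1,0.2618,-0.2381,-0.06,0,0,-43.8],
    [1,0.2618,-0.2381,-0.06,0,0,-43.8],
    [1,0.2618,-0.2381,-0.1,0,0,-43.8],
    [1,0.2618,-0.2381,-0.135,0,0,-43.8],
    [1,0.2618,-0.2381,-0.1677,0,0,-43.8],
    [1,0.2618,-0.2381,-0.1677,0,0,-43.8],
  ],
  newtons=40,
)

```text
t: 2.55
tcp_pos: [462.7, 351.6, 74.4]
tcp_rot: [-179.5, 0.1, 117.2]
force: [-0.5, -0.7, 1.1]
gripper_width: 87.7
```

>>> arm_command(
  deltas=[
    [1,0,0,0,0,0,0],
    [1,0,0,0,0,0,0],
    [1,0,0,0,0,0,0],
  ],
)

```text
t: 2.8
tcp_pos: [468.0, 353.7, 82.4]
tcp_rot: [179.8, -0.1, 117.1]
force: [0.8, 0.2, 0.3]
gripper_width: 87.7
```

Run:
```python
from fit import *
for n in('top','scene'):
    W=np.load(n+'0.npy'); p=cv2.imread(f'pics/{n}0.png')
    m=(np.hypot(W[...,0]-653,W[...,1]-120)<32)&(W[...,2]>44)&(W[...,2]<53)&(p.max(-1)-p.min(-1)<25)
    P=W[m]; print(n,len(P),rect(P),cv2.minEnclosingCircle(P[:,:2].astype(np.float32)),P.mean(0))
    m=(np.hypot(W[...,0]-620,W[...,1]-117)<50)&(W[...,2]>33)&(W[...,2]<40)&(p.max(-1)-p.min(-1)<25); P=W[m]; print('tongue',len(P),rect(P))
s=manip.state(); print(s['tcp_pos'],s['tcp_rot'])
```

```text
top 113 [array([652.9, 122.8]), array([31.5, 35.4]), np.float64(14.8)] ((652.901611328125, 123.12664031982422), 19.5020809173584) [652.69617681 122.9476237   49.5383658 ]
tongue 110 [array([622.3, 127.3]), array([54. , 86.6]), np.float64(56.7)]
scene 100 [array([653.7, 124.6]), array([34.5, 37.4]), np.float64(10.2)] ((654.0164184570312, 123.55897521972656), 20.8067626953125) [655.98535507 125.96910946  48.10592378]
tongue 87 [array([626.3, 127.1]), array([78.1, 54.7]), np.float64(24.8)]
[468.0467896  353.68960885  82.36614713] [ 1.79798396e+02 -6.73319580e-02  1.17062727e+02]
```

>>> arm_command(
  deltas=[
    [-1,0,0,0,0,0,0],
    [-1,0,0,0,0,0,0],
    [-1,0,0,0,0,0,0],
    [-1,0,0,0,0,0,0],
    [-1,0,0,0,0,0,0],
    [-1,0,0,0,0,0,0],
    [-1,0,0,0,0,0,0],
    [-1,0,0,0,0,0,0],
  ],
  newtons=40,
)

```text
t: 3.47
tcp_pos: [467.2, 352.1, 79.9]
tcp_rot: [-180.0, 0.0, 117.0]
force: [0.3, 0.4, -1.2]
gripper_width: 38.0
```

>>> arm_command(
  deltas=[
    [-1,0,0,0,0,0,0],
    [-1,0,0,0,0,0,0],
    [-1,0,0,0,0,0,0],
    [-1,0,0,0,0,0,0],
    [-1,0,0,0,0,0,0],
    [-1,0,0,0,0,0,0],
  ],
)

```text
t: 3.97
tcp_pos: [467.2, 352.2, 79.9]
tcp_rot: [180.0, -0.0, 117.0]
force: [0.5, 1.2, -0.9]
gripper_width: 13.6
```

>>> arm_command(
  deltas=[
    [-1,0,0,0.04,0,0,0],
    [-1,0,0,0.08,0,0,0],
    [-1,0,0,0.12,0,0,-6],
    [-1,0.04,-0.05,0.125,0,0,-13],
    [-1,0.08,-0.1,0.125,0,0,-20],
    [-1,0.12,-0.15,0.125,0,0,-27],
    [-1,0.15,-0.19,0.125,0,0,-34],
    [-1,0.1861,-0.229,0.125,0,0,-41],
    [-1,0.1861,-0.229,0.125,0,0,-48],
    [-1,0.1861,-0.229,0.125,0,0,-55],
    [-1,0.1861,-0.229,0.125,0,0,-62],
    [-1,0.1861,-0.229,0.125,0,0,-69],
    [-1,0.1861,-0.229,0.125,0,0,-76],
    [-1,0.1861,-0.229,0.125,0,0,-83],
    [-1,0.1861,-0.229,0.125,0,0,-90],
    [-1,0.1861,-0.229,0.125,0,0,-97],
    [-1,0.1861,-0.229,0.1,0,0,-104],
    [-1,0.1861,-0.229,0.07,0,0,-111],
    [-1,0.1861,-0.229,0.05,0,0,-111],
    [-1,0.1861,-0.229,0.05,0,0,-111],
  ],
)

```text
t: 5.63
tcp_pos: [650.3, 123.6, 125.1]
tcp_rot: [179.9, 0.4, 6.0]
force: [-0.5, 0.7, -2.2]
gripper_width: 14.1
```

>>> arm_command(
  deltas=[
    [-1,0,0,0,0,0,0],
    [-1,0,0,0,0,0,0],
    [-1,0,0,0,0,0,0],
  ],
)

```text
t: 5.88
tcp_pos: [654.3, 123.1, 131.8]
tcp_rot: [-180.0, -0.1, 6.0]
force: [0.9, 0.2, -0.4]
gripper_width: 13.9
```

Run:
```python
from fit import *
ims=[]
for n in('top','scene'):
    p,d=snap(n); W=cloud(n,d); np.save(n+'1.npy',W)
    c=manip.camera_params(n); f=200/np.tan(np.radians(c['fovy'])/2)
    q=c['world_to_cam']@np.array([653,123,60,1]); u,v=int(q[0]/q[2]*f+c['cx']),int(q[1]/q[2]*f+c['cy'])
    print(n,u,v); ims.append(cv2.resize(p[max(0,v-35):v+35,u-50:u+50,::-1],(700,490),interpolation=cv2.INTER_CUBIC)[:,150:540])
cv2.imwrite('pics/k1.png',cv2.convertScaleAbs(np.hstack(ims),alpha=1.7))
s=manip.state(); print(s['tcp_pos'],s['tcp_rot'],s['force'],s['joint_pos'])
```

```text
top 259 172
scene 342 250
[654.09687641 123.1956994  131.58719226] [-1.79961817e+02 -1.32755652e-01  6.02737732e+00] [ 0.47369768 -0.29221743  0.16742816] [-41.28726244  39.12343931  40.82361191  93.99875104 -29.20116087
  57.84748702 -74.92600383]
```

View pics/k1.png

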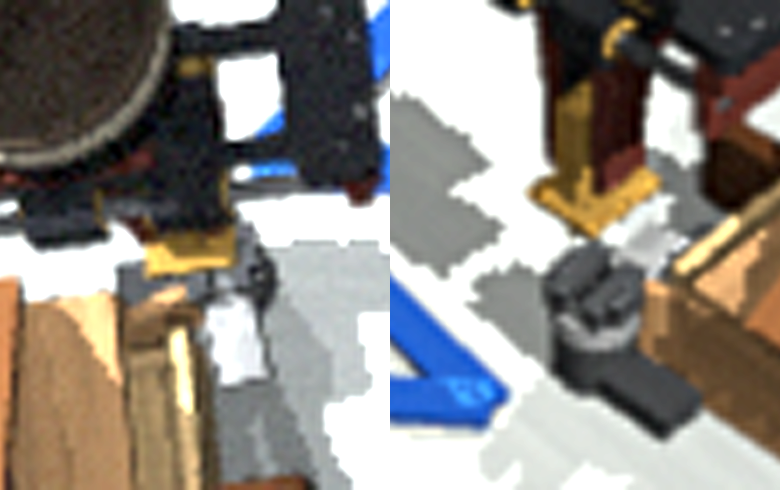

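Run:
```python
from fit import *
a=np.radians(6); R=np.array([[np.cos(a),-np.sin(a)],[np.sin(a),np.cos(a)]])
c=np.array([654.0,123.2])
for n in('top','scene'):
    p,d=snap(n); W=cloud(n,d)
    q=p.astype(int); gold=(q[...,0]-q[...,2]>45)
    near=np.hypot(W[...,0]-654,W[...,1]-123)<40
    for nm,m in [('collar',near&gold&(W[...,2]>88)&(W[...,2]<103)),('head',near&(q.max(-1)-q.min(-1)<25)&(W[...,2]>44)&(W[...,2]<53)),('slotfloor',near&(q.max(-1)-q.min(-1)<25)&(W[...,2]>34)&(W[...,2]<44)&(np.hypot(W[...,0]-654,W[...,1]-123)<18))]:
        P=W[m]; Q=(P[:,:2]-c)@R
        if len(P): print(n,nm,len(P),Q.min(0).round(1),Q.max(0).round(1),Q.mean(0).round(1),P[:,2].min().round(1),P[:,2].max().round(1))
    m=near&(q.max(-1)-q.min(-1)<25)&(W[...,2]>34)&(W[...,2]<53)
    P=W[m];Q=(P[:,:2]-c)@R
    for v0 in range(-20,22,3):
        s=(Q[:,1]>=v0)&(Q[:,1]<v0+3)&(abs(Q[:,0])<15)
        if s.any(): print(v0,s.sum(),P[s][:,2].round(0).tolist()[:14])
s=manip.state();print(s['tcp_pos'])
```

```text
top collar 45 [-19.9 -16. ] [-7.7 16.4] [-14.6  -0. ] 96.0 102.8
top head 51 [-16.7 -17.5] [14.7 15.8] [-6.2 -4.7] 44.5 52.3
top slotfloor 17 [-17.9 -16.9] [4.9 3.2] [-10.9  -3.5] 36.3 43.8
-20 2 [45.0, 50.0]
-17 10 [49.0, 50.0, 50.0, 40.0, 50.0, 49.0, 42.0, 50.0, 37.0, 38.0]
-14 13 [49.0, 51.0, 51.0, 48.0, 50.0, 49.0, 51.0, 48.0, 48.0, 44.0, 47.0, 49.0, 39.0]
-11 9 [49.0, 51.0, 49.0, 51.0, 50.0, 50.0, 50.0, 47.0, 43.0]
-8 3 [50.0, 51.0, 51.0]
-2 4 [39.0, 39.0, 38.0, 36.0]
1 6 [44.0, 37.0, 46.0, 38.0, 50.0, 37.0]
4 3 [50.0, 49.0, 49.0]
7 3 [50.0, 51.0, 50.0]
10 3 [47.0, 52.0, 50.0]
13 3 [50.0, 51.0, 48.0]
scene collar 73 [-16.5 -13.6] [21.3 18.9] [6.7 8.6] 90.0 102.5
scene head 97 [-15.2 -17.7] [17.  21.1] [2.  2.9] 44.0 52.2
scene slotfloor 25 [-15.2  -7. ] [17.1 14.9] [ 6.1 -0.3] 34.1 43.7
-20 1 [46.0]
-17 3 [50.0, 47.0, 47.0]
-14 6 [47.0, 50.0, 46.0, 51.0, 49.0, 45.0]
-11 9 [49.0, 48.0, 50.0, 48.0, 49.0, 48.0, 46.0, 48.0, 48.0]
-8 8 [48.0, 48.0, 48.0, 47.0, 41.0, 49.0, 48.0, 48.0]
-5 18 [52.0, 50.0, 49.0, 46.0, 49.0, 39.0, 48.0, 47.0, 41.0, 36.0, 49.0, 48.0, 42.0, 45.0]
-2 7 [45.0, 47.0, 41.0, 50.0, 44.0, 41.0, 43.0]
1 2 [45.0, 40.0]
4 5 [50.0, 50.0, 49.0, 47.0, 40.0]
7 10 [51.0, 47.0, 48.0, 50.0, 48.0, 46.0, 48.0, 46.0, 45.0, 34.0]
10 10 [50.0, 46.0, 48.0, 49.0, 50.0, 48.0, 50.0, 48.0, 44.0, 40.0]
13 14 [50.0, 50.0, 49.0, 48.0, 49.0, 49.0, 52.0, 48.0, 49.0, 46.0, 45.0, 43.0, 42.0, 38.0]
16 20 [51.0, 51.0, 47.0, 50.0, 48.0, 41.0, 50.0, 47.0, 43.0, 38.0, 44.0, 42.0, 39.0, 42.0]
19 5 [48.0, 47.0, 49.0, 37.0, 40.0]
[653.76363318 123.22775153 131.065878  ]
```

>>> arm_command(
  deltas=[
    [-1,0,-0.0006,-0.015,0,0,0],
    [-1,0,-0.0006,-0.022,0,0,0],
    [-1,0,-0.0006,-0.022,0,0,0],
    [-1,0,-0.0006,-0.025,0,0,0],
    [-1,0,-0.0006,-0.028,0,0,0],
    [-1,0,-0.0006,-0.03,0,0,0],
    [-1,0,-0.0006,-0.032,0,0,0],
    [-1,0,-0.0006,-0.032,0,0,0],
    [-1,0,-0.0006,-0.032,0,0,0],
    [-1,0,-0.0006,-0.032,0,0,0],
  ],
)

```text
t: 6.92
tcp_pos: [653.3, 123.3, 97.9]
tcp_rot: [-180.0, -0.0, 6.0]
force: [0.6, 2.3, -1.2]
gripper_width: 13.7
```

>>> arm_command(
  deltas=[
    [-1,0,0.001,-0.001,0,0,0],
    [-1,0,0.001,-0.003,0,0,0],
    [-1,0,0.001,-0.0055,0,0,0],
    [-1,0,0.001,-0.0055,0,0,0],
    [-1,0,0.001,-0.0055,0,0,0],
    [-1,0,0.001,-0.0055,0,0,0],
  ],
)

```text
t: 7.42
tcp_pos: [653.0, 123.5, 92.2]
tcp_rot: [180.0, 0.0, 6.0]
force: [-0.8, 0.6, -1.8]
gripper_width: 13.8
```

>>> arm_command(
  deltas=[
    [-1,0,0,0,0,0,7],
    [-1,0,0,0,0,0,14],
    [-1,0,0,0,0,0,21],
    [-1,0,0,0,0,0,28],
    [-1,0,0,0,0,0,35],
    [-1,0,0,0,0,0,42],
    [-1,0,0,0,0,0,49],
    [-1,0,0,0,0,0,56],
    [-1,0,0,0,0,0,63],
    [-1,0,0,0,0,0,70],
    [-1,0,0,0,0,0,77],
    [-1,0,0,0,0,0,84],
    [-1,0,0,0,0,0,90],
    [-1,0,0,0,0,0,94],
    [-1,0,0,0,0,0,94],
    [-1,0,0,0,0,0,94],
  ],
  newtons=55,
)

```text
t: 8.75
tcp_pos: [653.8, 123.0, 92.5]
tcp_rot: [180.0, 0.0, 99.8]
force: [2.1, 0.9, -3.0]
gripper_width: 13.7
```

Run:
```python
from fit import *
ims=[]
for n in('top','scene'):
    p,d=snap(n)
    u,v={'top':(259,172),'scene':(342,250)}[n]
    ims.append(cv2.resize(p[max(0,v-35):v+35,u-50:u+50,::-1],(700,490),interpolation=cv2.INTER_CUBIC)[:,150:540])
cv2.imwrite('pics/k2.png',cv2.convertScaleAbs(np.hstack(ims),alpha=1.7))
s=manip.state(); print(s)
```

```text
{'t': 8.85, 'joint_pos': array([-25.03298209,  36.74864196,  15.05022738,  94.28863796,
       -11.56307046,  50.45145612,   4.40227625]), 'dq': array([-0.17893045, -0.06777733,  0.0674949 , -0.01411438,  0.07897243,
        0.09006368,  0.40305773]), 'effort': array([-3.45287612e-01, -6.87402964e+01,  5.68394199e+00, -2.38161010e+01,
       -1.75225404e-01,  9.42114070e-01,  4.98927583e-02]), 'tcp_pos': array([653.73302107, 122.99714307,  92.53668995]), 'tcp_rot': array([1.79955191e+02, 4.39884896e-02, 9.98608731e+01]), 'force': array([ 3.21714673, -0.02865591, -3.81706724]), 'torque': array([-0.16403371, -0.60399038, -0.01519318]), 'gripper_width': 14.060619455481401}
```

View pics/k2.png

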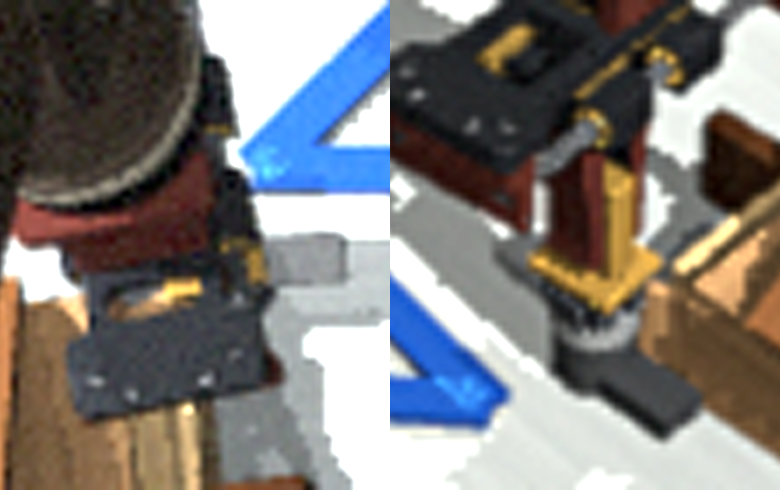

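>>> arm_command(
  deltas=[
    [-1,0,0,0,0,0,-4],
    [-1,0,0,0.01,0,0,-4],
    [-1,0,0,0.04,0,0,-4],
    [-1,0,0,0.08,0,0,-4],
    [-1,0,0,0.115,0,0,-4],
    [-1,-0.026,0.032,0.115,0,0,3],
    [-1,-0.052,0.064,0.115,0,0,10],
    [-1,-0.078,0.096,0.115,0,0,17],
    [-1,-0.104,0.128,0.115,0,0,17],
    [-1,-0.13,0.16,0.115,0,0,17],
    [-1,-0.156,0.192,0.115,0,0,17],
    [-1,-0.1861,0.2286,0.115,0,0,17],
    [-1,-0.1861,0.2286,0.09,0,0,17],
    [-1,-0.1861,0.2286,0.06,0,0,17],
    [-1,-0.1861,0.2286,0.03,0,0,17],
    [-1,-0.1861,0.2286,0.02,0,0,17],
    [-1,-0.1861,0.2286,0.02,0,0,17],
    [-1,-0.1861,0.2286,0.02,0,0,17],
  ],
)

```text
t: 10.35
tcp_pos: [467.6, 352.0, 113.3]
tcp_rot: [-180.0, 0.0, 117.0]
force: [-0.2, -0.5, 0.5]
gripper_width: 13.7
```

Run:
```python
from fit import *
W=cloud('top',snap('top','t2.png')[1]); np.save('top2.npy',W)
for nm,c in [('btn',(658,85))]:
    P=band(W,c,38,32,42); print(rect(P),len(P))
for l in ['cake0']: print([(np.round(r['location']).tolist(),round(r['conf'],2)) for r in manip.spot_in('top',l)][:6])
s=manip.state(); print(s['tcp_pos'],s['force'],s['gripper_width'])
```

```text
[array([653.6,  96.9]), array([23.4, 47.8]), np.float64(9.4)] 110
[([734.0, 18.0, 4.0], 0.67), ([555.0, -332.0, 34.0], 0.65), ([448.0, -277.0, 33.0], 0.62), ([441.0, -407.0, 34.0], 0.61), ([574.0, 378.0, 30.0], 0.52)]
[468.34629568 352.62196968 114.42159619] [ 0.06125949  0.42652113 -0.95485431] 13.880004034466612
```

>>> arm_command(
  deltas=[
    [-1,0,0,-0.01,0,0,0],
    [-1,0,0,-0.02,0,0,0],
    [-1,0,0,-0.028,0,0,0],
    [-1,0,0,-0.032,0,0,0],
    [-1,0,0,-0.032,0,0,0],
    [-1,0,0,-0.032,0,0,0],
  ],
)

```text
t: 10.95
tcp_pos: [467.1, 352.0, 80.0]
tcp_rot: [-180.0, 0.0, 117.0]
force: [0.0, 0.8, -0.8]
gripper_width: 13.7
```

>>> arm_command(
  deltas=[
    [0,0,0,0,0,0,0],
    [0,0,0,0,0,0,0],
    [0,0,0,0,0,0,0],
    [0,0,0,0,0,0,0],
    [0,0,0,0.04,0,0,0],
    [0,0,0,0.08,0,0,0],
    [0,0,0,0.115,0,0,-6],
    [0,0.013,-0.037,0.115,0,0,-13],
    [0,0.026,-0.074,0.115,0,0,-21],
    [0,0.039,-0.11,0.115,0,0,-21],
    [0,0.052,-0.147,0.115,0,0,-21],
    [0,0.065,-0.184,0.115,0,0,-21],
    [0,0.078,-0.22,0.115,0,0,-21],
    [0,0.0901,-0.2482,0.1,0,0,-21],
    [0,0.0901,-0.2482,0.07,0,0,-21],
    [0,0.0901,-0.2482,0.035,0,0,-21],
    [0,0.0901,-0.2482,0.0,0,0,-21],
    [0,0.0901,-0.2482,-0.02,0,0,-21],
    [0,0.0901,-0.2482,-0.034,0,0,-21],
    [0,0.0901,-0.2482,-0.034,0,0,-21],
  ],
)

```text
t: 12.62
tcp_pos: [555.3, 103.6, 43.4]
tcp_rot: [-179.7, 0.1, 96.0]
force: [0.3, -0.5, 0.8]
gripper_width: 44.2
```

>>> arm_command(
  deltas=[
    [-1,0,0,0,0,0,0],
    [-1,0,0,0,0,0,0],
    [-1,0,0,0,0,0,0],
    [-1,0,0,0,0,0,0],
    [-1,0,0,0,0,0,0],
    [-1,0,0,0,0,0,0],
    [-1,0,0,0,0,0,0],
    [-1,0,0,0,0,0,0],
    [-1,0,0,0,0,0,0],
  ],
  newtons=40,
)

```text
t: 13.37
tcp_pos: [557.5, 104.2, 47.4]
tcp_rot: [179.9, -0.0, 96.0]
force: [-1.6, -0.6, 7.3]
gripper_width: 13.9
```

>>> arm_command(
  deltas=[
    [-1,0.001,-0.01,0.001,0,0,0],
    [-1,0.0026,-0.025,0.001,0,0,0],
    [-1,0.0042,-0.04,0.001,0,0,0],
    [-1,0.0058,-0.055,0.001,0,0,0],
    [-1,0.0074,-0.07,0.001,0,0,0],
    [-1,0.0089,-0.085,0.001,0,0,0],
    [-1,0.0105,-0.1,0.001,0,0,0],
    [-1,0.0121,-0.115,0.001,0,0,0],
    [-1,0.0137,-0.13,0.001,0,0,0],
    [-1,0.0153,-0.145,0.001,0,0,0],
    [-1,0.0168,-0.16,0.001,0,0,0],
    [-1,0.0178,-0.169,0.001,0,0,0],
    [-1,0.0178,-0.169,0.001,0,0,0],
    [-1,0.0178,-0.169,0.001,0,0,0],
  ],
)

```text
t: 14.53
tcp_pos: [575.0, -66.0, 47.5]
tcp_rot: [180.0, 0.0, 95.9]
force: [0.2, -1.2, -1.8]
gripper_width: 13.7
```

>>> arm_command(
  deltas=[
    [0.2,0,0,0,0,0,0],
    [0.2,0,0,0,0,0,0],
    [0.2,0,0,0,0,0,0],
    [0.2,0,0,0,0,0,0],
    [0.2,0,0,0.04,0,0,0],
    [0.2,0,0,0.08,0,0,0],
    [0.2,0,0,0.1,0,0,0],
    [0.2,0,-0.04,0.1,0,0,0],
    [0.2,0,-0.08,0.1,0,0,0],
    [0.2,0,-0.1,0.1,0,0,0],
    [0.2,0,-0.1,0.1,0,0,0],
    [0.2,0,-0.1,0.1,0,0,0],
  ],
)

```text
t: 15.53
tcp_pos: [574.8, -166.0, 147.5]
tcp_rot: [180.0, 0.0, 95.9]
force: [0.4, 0.1, 0.1]
gripper_width: 52.4
```

Run:
```python
from fit import *
for n in ('top','scene'):
    p,d=snap(n,n+'3.png');W=cloud(n,d)
    P=band(W,(567,20),100,16,23); print(n,'rim',rect(P),len(P))
    P=band(W,(567,20),120,43,48); print('front',rect(P),len(P))
    P=band(W,(573,-65),45,50,57); print('handle',rect(P),len(P))
    P=band(W,(467,352),40,84,100); print('key',rect(P),P[:,2].max())
    for c in((445,-279),(556,-331),(574.5,383),(443.5,-407)):
        P=band(W,c,45,28,36); print('cake',rect(P),len(P))
print(manip.state()['tcp_pos'])
```

```text
top rim [array([567.6,   4.2]), array([143. , 151.2]), np.float64(6.1)] 288
front [array([608.6,   2.2]), array([212.2,  98.5]), np.float64(49.4)] 106
handle [array([569.7, -57.3]), array([28.7, 54.5]), np.float64(38.1)] 74
key [array([466.6, 350.6]), array([14.7, 29.4]), np.float64(23.9)] 97.14472000145759
cake [array([ 445.2, -281.3]), array([37.2, 37. ]), np.float64(87.5)] 181
cake [array([ 556. , -332.3]), array([37.3, 37.6]), np.float64(86.6)] 171
cake [array([574.1, 383. ]), array([37.2, 38.3]), np.float64(28.1)] 154
cake [array([ 443.4, -407.2]), array([38.6, 36.9]), np.float64(16.3)] 182
scene rim [array([568.7,   1.7]), array([145.6, 161.4]), np.float64(5.9)] 294
front [array([609. ,   3.4]), array([209.2,  96.4]), np.float64(50.2)] 80
handle [array([575.8, -58.4]), array([41.5, 16.3]), np.float64(89.6)] 41
key [array([469.8, 353.9]), array([17.1, 29.7]), np.float64(25.7)] 95.41645307818385
cake [array([ 444. , -275.3]), array([43.4, 25.4]), np.float64(22.4)] 31
cake [array([ 559.8, -330.3]), array([39.2, 38.3]), np.float64(27.2)] 61
cake [array([575.1, 384.9]), array([38.4, 38.4]), np.float64(61.4)] 176
cake [array([0., 0.]), array([0., 0.]), np.float64(0.0)] 0
[ 575.19119926 -163.41248663  147.2198765 ]
```

View pics/top3.png

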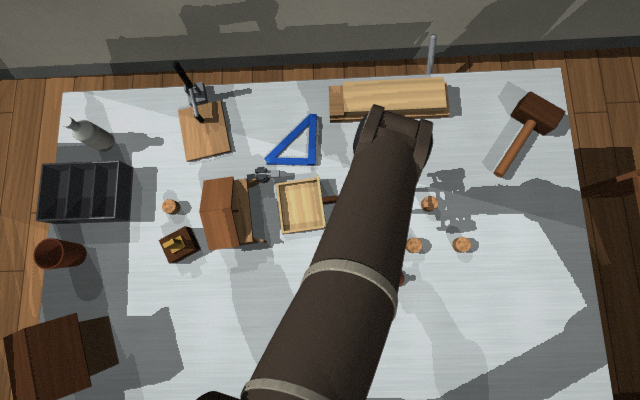

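>>> arm_command(
  deltas=[
    [0.5,-0.004,-0.04,-0.01,0,0,0],
    [0.5,-0.009,-0.08,-0.03,0,0,0],
    [0.5,-0.014,-0.12,-0.03,0,0,0],
    [0.5,-0.0181,-0.16,-0.03,0,0,0],
    [0.5,-0.0181,-0.1669,-0.04,0,0,0],
    [0.5,-0.0181,-0.1669,-0.065,0,0,0],
    [0.5,-0.0181,-0.1669,-0.09,0,0,0],
    [0.5,-0.0181,-0.1669,-0.1054,0,0,0],
    [0.5,-0.0181,-0.1669,-0.1054,0,0,0],
    [-1,-0.0181,-0.1669,-0.1054,0,0,0],
    [-1,-0.0181,-0.1669,-0.1054,0,0,0],
    [-1,-0.0181,-0.1669,-0.1054,0,0,0],
    [-1,-0.0181,-0.1669,-0.1054,0,0,0],
    [-1,-0.0181,-0.1669,-0.1054,0,0,0],
    [-1,-0.0181,-0.1669,-0.1054,0,0,0],
    [-1,-0.0181,-0.1669,-0.1054,0,0,0],
    [-1,-0.0181,-0.1669,-0.08,0,0,0],
    [-1,-0.0181,-0.1669,-0.04,0,0,0],
    [-1,-0.0181,-0.1669,-0.02,0,0,0],
  ],
  newtons=20,
)

```text
t: 17.22
tcp_pos: [557.6, -332.8, 130.9]
tcp_rot: [179.9, 0.1, 96.0]
force: [0.4, -0.8, -0.2]
gripper_width: 39.6
```

>>> arm_command(
  deltas=[
    [-1,0.005,0.035,0,0,0,0],
    [-1,0.01,0.073,0,0,0,0],
    [-1,0.015,0.111,0,0,0,0],
    [-1,0.02,0.149,0,0,0,0],
    [-1,0.025,0.187,0,0,0,0],
    [-1,0.03,0.225,0,0,0,0],
    [-1,0.035,0.263,0,0,0,0],
    [-1,0.04,0.3,-0.01,0,0,0],
    [-1,0.0423,0.325,-0.02,0,0,0],
    [-1,0.0423,0.332,-0.035,0,0,0],
    [-1,0.0423,0.332,-0.055,0,0,0],
    [-1,0.0423,0.332,-0.073,0,0,0],
    [-1,0.0423,0.332,-0.0805,0,0,0],
    [-1,0.0423,0.332,-0.0805,0,0,0],
    [-1,0.0423,0.332,-0.0805,0,0,0],
    [0.15,0.0423,0.332,-0.0805,0,0,0],
    [0.15,0.0423,0.332,-0.0805,0,0,0],
    [0.15,0.0423,0.332,-0.0805,0,0,0],
    [0.15,0.0423,0.332,-0.05,0,0,0],
    [0.15,0.0423,0.332,-0.01,0,0,0],
  ],
)

```text
t: 18.88
tcp_pos: [597.0, 0.0, 115.5]
tcp_rot: [-179.6, 0.0, 96.0]
force: [0.1, -0.3, -0.2]
gripper_width: 50.6
```

Run:
```python
from fit import *
for n in ('top','scene'):
    p,d=snap(n,n+'4.png');W=cloud(n,d)
    P=band(W,(599,0),45,32,40); print(n,'placed',rect(P),len(P),np.median(P[:,2]))
    for c in((445,-279),(574.5,383),(443.5,-407)):
        P=band(W,c,45,28,36); print('cake',rect(P),len(P))
print(manip.state()['tcp_pos'])
```

```text
top placed [array([0., 0.]), array([0., 0.]), np.float64(0.0)] 0 nan
cake [array([ 445.1, -281.4]), array([37.7, 36.9]), np.float64(88.2)] 175
cake [array([574.4, 382.6]), array([37.6, 38.5]), np.float64(18.3)] 154
cake [array([ 443.8, -407.5]), array([38.8, 36.8]), np.float64(88.3)] 176
scene placed [array([603.2, -10.6]), array([59.5, 58.1]), np.float64(83.6)] 126 35.399463090514416
cake [array([ 446.4, -281.2]), array([40.9, 36.5]), np.float64(70.3)] 57
cake [array([576.1, 385. ]), array([38.2, 37.9]), np.float64(80.1)] 175
cake [array([ 446.5, -403.5]), array([39.3, 35.7]), np.float64(15.2)] 51
[ 6.02847074e+02 -3.12037200e-01  1.23350603e+02]
  return _methods._mean(a, axis=axis, dtype=dtype,
  ret = ret.dtype.type(ret / rcount)
```

View pics/scene4.png

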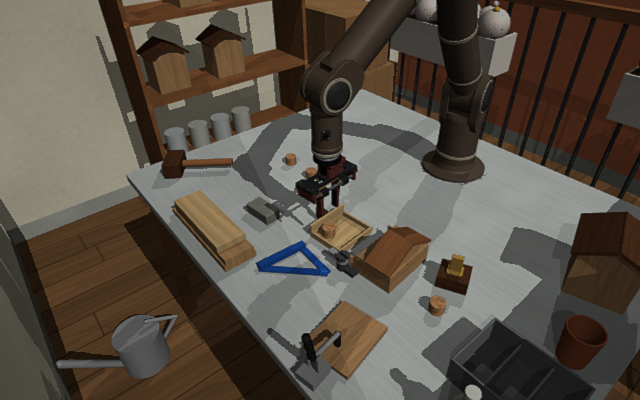

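>>> arm_command(
  deltas=[
    [0.5,-0.019,-0.035,0.005,0,0,0],
    [0.5,-0.038,-0.07,0.005,0,0,0],
    [0.5,-0.057,-0.105,0.005,0,0,0],
    [0.5,-0.076,-0.14,0.0,0,0,0],
    [0.5,-0.095,-0.175,0.0,0,0,0],
    [0.5,-0.114,-0.21,0.0,0,0,0],
    [0.5,-0.133,-0.245,0.0,0,0,0],
    [0.5,-0.1535,-0.2809,0.0,0,0,0],
    [0.5,-0.1535,-0.2809,-0.01,0,0,0],
    [0.5,-0.1535,-0.2809,-0.04,0,0,0],
    [0.5,-0.1535,-0.2809,-0.065,0,0,0],
    [0.5,-0.1535,-0.2809,-0.0754,0,0,0],
    [0.5,-0.1535,-0.2809,-0.0754,0,0,0],
    [-1,-0.1535,-0.2809,-0.0754,0,0,0],
    [-1,-0.1535,-0.2809,-0.0754,0,0,0],
    [-1,-0.1535,-0.2809,-0.0754,0,0,0],
    [-1,-0.1535,-0.2809,-0.0754,0,0,0],
    [-1,-0.1535,-0.2809,-0.0754,0,0,0],
    [-1,-0.1535,-0.2809,-0.0754,0,0,0],
    [-1,-0.1535,-0.2809,-0.0754,0,0,0],
  ],
)

```text
t: 20.65
tcp_pos: [446.5, -281.0, 43.1]
tcp_rot: [179.9, 0.0, 96.0]
force: [-1.3, 1.3, 7.4]
gripper_width: 39.5
```

>>> arm_command(
  deltas=[
    [-1,0,0,0.03,0,0,0],
    [-1,0,0,0.065,0,0,0],
    [-1,0.011,0.033,0.08,0,0,0],
    [-1,0.023,0.068,0.08,0,0,0],
    [-1,0.035,0.103,0.08,0,0,0],
    [-1,0.046,0.138,0.08,0,0,0],
    [-1,0.058,0.173,0.08,0,0,0],
    [-1,0.07,0.208,0.08,0,0,0],
    [-1,0.081,0.243,0.08,0,0,0],
    [-1,0.0919,0.2744,0.08,0,0,0],
    [-1,0.0919,0.2744,0.06,0,0,0],
    [-1,0.0919,0.2744,0.03,0,0,0],
    [-1,0.0919,0.2744,0.012,0,0,0],
    [-1,0.0919,0.2744,0.0047,0,0,0],
    [-1,0.0919,0.2744,0.0047,0,0,0],
    [-1,0.0919,0.2744,0.0047,0,0,0],
    [0.15,0.0919,0.2744,0.0047,0,0,0],
    [0.15,0.0919,0.2744,0.0047,0,0,0],
    [0.15,0.0919,0.2744,0.0047,0,0,0],
    [0.15,0.0919,0.2744,0.05,0,0,0],
  ],
)

```text
t: 22.32
tcp_pos: [533.4, -6.3, 82.8]
tcp_rot: [-179.3, 0.0, 96.1]
force: [-1.0, 1.7, 0.1]
gripper_width: 50.0
```

>>> arm_command(
  deltas=[
    [0.15,0,0,0.03,0,0,0],
    [0.15,0,0,0.03,0,0,0],
    [0.15,0,0,0.03,0,0,0],
  ],
)

```text
t: 22.57
tcp_pos: [539.1, -6.3, 120.4]
tcp_rot: [179.7, -0.0, 96.0]
force: [-0.1, 0.0, -0.6]
gripper_width: 50.7
```

```bash
cat > chk.py <<'E'
from fit import *
import sys
def chk():
    for n in ('top','scene'):
        p,d=snap(n,sys.argv[1]+n+'.png');W=cloud(n,d)
        print(n,[(np.round(r['location']).tolist(),round(r['conf'],2)) for r in manip.spot_in(n,'cake0')][:6])
        for c in((445,-280),(556,-332),(574.5,383),(443.5,-407)):
            P=band(W,c,50,28,36)
            if len(P)>20: print(n,'cake',rect(P),len(P))
    print(manip.state()['tcp_pos'])
chk()
E
python3 chk.py c5
```

```text
top [([574.0, 378.0, 34.0], 0.51)]
top cake [array([574.3, 382.5]), array([37.6, 38. ]), np.float64(20.8)] 156
top cake [array([ 443.7, -407.3]), array([38.4, 36.7]), np.float64(87.6)] 184
scene [([550.0, 0.0, 31.0], 0.64), ([607.0, 8.0, 36.0], 0.56), ([585.0, 391.0, 32.0], 0.52), ([485.0, 366.0, 36.0], 0.31)]
scene cake [array([576.4, 385.3]), array([38.3, 37.9]), np.float64(86.2)] 177
scene cake [array([ 446.8, -405.4]), array([36. , 39.5]), np.float64(8.1)] 51
[536.90294646  -6.36307429 117.47675772]
```

>>> arm_command(
  deltas=[
    [0.5,-0.008,-0.037,0.0,0,0,0],
    [0.5,-0.016,-0.074,0.0,0,0,0],
    [0.5,-0.025,-0.111,0.0,0,0,0],
    [0.5,-0.034,-0.148,0.0,0,0,0],
    [0.5,-0.043,-0.185,0.0,0,0,0],
    [0.5,-0.052,-0.222,0.0,0,0,0],
    [0.5,-0.06,-0.259,0.0,0,0,0],
    [0.5,-0.069,-0.296,0.0,0,0,0],
    [0.5,-0.078,-0.333,0.0,0,0,0],
    [0.5,-0.087,-0.37,0.0,0,0,0],
    [0.5,-0.0932,-0.4004,0.0,0,0,0],
    [0.5,-0.0932,-0.4004,-0.02,0,0,0],
    [0.5,-0.0932,-0.4004,-0.05,0,0,0],
    [0.5,-0.0932,-0.4004,-0.07,0,0,0],
    [0.5,-0.0932,-0.4004,-0.08,0,0,0],
    [0.5,-0.0932,-0.4004,-0.08,0,0,0],
    [0.5,-0.0932,-0.4004,-0.08,0,0,0],
  ],
)

```text
t: 24.18
tcp_pos: [444.1, -406.6, 37.9]
tcp_rot: [-179.9, -0.1, 96.0]
force: [-0.4, 0.2, 0.3]
gripper_width: 65.8
```

>>> arm_command(
  deltas=[
    [-1,0,0,0,0,0,0],
    [-1,0,0,0,0,0,0],
    [-1,0,0,0,0,0,0],
    [-1,0,0,0,0,0,0],
    [-1,0,0,0,0,0,0],
    [-1,0,0,0,0,0,0],
    [-1,0,0,0,0,0,0],
    [-1,0,0,0.035,0,0,0],
    [-1,0,0,0.07,0,0,0],
    [-1,0,0,0.09,0,0,0],
  ],
)

```text
t: 25.02
tcp_pos: [444.9, -407.6, 131.3]
tcp_rot: [179.9, 0.1, 96.0]
force: [0.7, 0.1, 0.3]
gripper_width: 39.8
```

>>> arm_command(
  deltas=[
    [-1,0.012,0.037,0,0,0,0],
    [-1,0.024,0.074,0,0,0,0],
    [-1,0.036,0.111,0,0,0,0],
    [-1,0.049,0.148,0,0,0,0],
    [-1,0.061,0.185,0,0,0,0],
    [-1,0.073,0.222,0,0,0,0],
    [-1,0.086,0.259,0,0,0,0],
    [-1,0.098,0.296,0,0,0,0],
    [-1,0.11,0.333,0,0,0,0],
    [-1,0.122,0.37,0,0,0,0],
    [-1,0.134,0.407,0,0,0,0],
    [-1,0.145,0.438,0,0,0,0],
    [-1,0.15,0.4526,-0.01,0,0,0],
    [-1,0.15,0.4526,-0.03,0,0,0],
    [-1,0.15,0.4526,-0.055,0,0,0],
    [-1,0.15,0.4526,-0.075,0,0,0],
    [-1,0.15,0.4526,-0.0853,0,0,0],
    [-1,0.15,0.4526,-0.0853,0,0,0],
    [-1,0.15,0.4526,-0.0853,0,0,0],
  ],
)

```text
t: 26.6
tcp_pos: [594.0, 44.9, 42.5]
tcp_rot: [-179.9, 0.0, 96.0]
force: [0.3, 0.5, -0.9]
gripper_width: 39.8
```

>>> arm_command(
  deltas=[
    [0.15,0,0,0,0,0,0],
    [0.15,0,0,0,0,0,0],
    [0.15,0,0,0,0,0,0],
    [0.15,0,0,0.04,0,0,0],
    [0.15,0,0,0.08,0,0,0],
    [0.15,0,0,0.12,0,0,0],
    [0.15,0,0,0.16,0,0,0],
    [0.15,0,0,0.16,0,0,0],
    [0.15,0,0,0.16,0,0,0],
  ],
)

```text
t: 27.35
tcp_pos: [596.0, 45.9, 206.3]
tcp_rot: [179.6, -0.1, 96.0]
force: [-0.3, -0.4, 0.5]
gripper_width: 50.3
```

```bash
python3 chk.py c6
```

```text
top [([598.0, 2.0, 37.0], 0.75), ([540.0, -7.0, 38.0], 0.61), ([574.0, 379.0, 31.0], 0.59), ([587.0, 33.0, 34.0], 0.52)]
top cake [array([574. , 382.8]), array([38.6, 37.6]), np.float64(62.8)] 153
scene [([609.0, 7.0, 34.0], 0.69), ([548.0, 1.0, 32.0], 0.69), ([602.0, 54.0, 30.0], 0.57), ([585.0, 389.0, 32.0], 0.54)]
scene cake [array([575.8, 384.6]), array([39., 38.]), np.float64(38.4)] 173
[593.49923524  45.7892816  201.56408229]
```

>>> arm_command(
  deltas=[
    [0.5,-0.002,0.037,0,0,0,0],
    [0.5,-0.004,0.075,0,0,0,0],
    [0.5,-0.006,0.113,0,0,0,0],
    [0.5,-0.009,0.151,0,0,0,0],
    [0.5,-0.011,0.189,0,0,0,0],
    [0.5,-0.013,0.227,0,0,0,0],
    [0.5,-0.015,0.265,0,0,0,0],
    [0.5,-0.017,0.303,0,0,0,0],
    [0.5,-0.0197,0.3377,0,0,0,0],
    [0.5,-0.0197,0.3377,-0.035,0,0,0],
    [0.5,-0.0197,0.3377,-0.07,0,0,0],
    [0.5,-0.0197,0.3377,-0.105,0,0,0],
    [0.5,-0.0197,0.3377,-0.14,0,0,0],
    [0.5,-0.0197,0.3377,-0.155,0,0,0],
    [0.5,-0.0197,0.3377,-0.1647,0,0,0],
    [0.5,-0.0197,0.3377,-0.1647,0,0,0],
    [0.5,-0.0197,0.3377,-0.1647,0,0,0],
  ],
)

```text
t: 28.97
tcp_pos: [575.4, 383.6, 39.1]
tcp_rot: [180.0, -0.0, 96.0]
force: [-0.3, -0.1, -0.1]
gripper_width: 66.0
```

>>> arm_command(
  deltas=[
    [-1,0,0,0,0,0,0],
    [-1,0,0,0,0,0,0],
    [-1,0,0,0,0,0,0],
    [-1,0,0,0,0,0,0],
    [-1,0,0,0,0,0,0],
    [-1,0,0,0,0,0,0],
    [-1,0,0,0,0,0,0],
    [-1,0,0,0.035,0,0,0],
    [-1,0,0,0.07,0,0,0],
    [-1,0,0,0.105,0,0,0],
    [-1,0,0,0.14,0,0,0],
    [-1,0,0,0.175,0,0,0],
  ],
)

```text
t: 29.97
tcp_pos: [574.4, 383.2, 215.0]
tcp_rot: [-180.0, 0.0, 96.0]
force: [1.7, 0.1, -0.6]
gripper_width: 39.3
```

>>> arm_command(
  deltas=[
    [-1,-0.005,-0.038,0,0,0,0],
    [-1,-0.01,-0.076,0,0,0,0],
    [-1,-0.014,-0.114,0,0,0,0],
    [-1,-0.019,-0.152,0,0,0,0],
    [-1,-0.023,-0.19,0,0,0,0],
    [-1,-0.028,-0.228,0,0,0,0],
    [-1,-0.032,-0.266,0,0,0,0],
    [-1,-0.037,-0.304,0,0,0,0],
    [-1,-0.0419,-0.335,0,0,0,0],
    [-1,-0.0419,-0.3442,-0.03,0,0,0],
    [-1,-0.0419,-0.3442,-0.065,0,0,0],
    [-1,-0.0419,-0.3442,-0.1,0,0,0],
    [-1,-0.0419,-0.3442,-0.13,0,0,0],
    [-1,-0.0419,-0.3442,-0.15,0,0,0],
    [-1,-0.0419,-0.3442,-0.163,0,0,0],
    [-1,-0.0419,-0.3442,-0.1703,0,0,0],
    [-1,-0.0419,-0.3442,-0.1703,0,0,0],
    [-1,-0.0419,-0.3442,-0.1703,0,0,0],
  ],
)

```text
t: 31.47
tcp_pos: [532.9, 39.2, 43.2]
tcp_rot: [-180.0, 0.0, 96.0]
force: [-0.4, 0.1, -0.5]
gripper_width: 40.0
```

>>> arm_command(
  deltas=[
    [0.15,0,0,0,0,0,0],
    [0.15,0,0,0,0,0,0],
    [0.15,0,0,0,0,0,0],
    [0.15,0,0,0.04,0,0,0],
    [0.15,0,0,0.08,0,0,0],
    [0.15,0,-0.04,0.1,0,0,0],
    [0.15,0,-0.08,0.1,0,0,0],
    [0.15,0,-0.12,0.1,0,0,0],
    [0.15,0,-0.16,0.1,0,0,0],
    [0.15,0,-0.16,0.1,0,0,0],
    [0.15,0,-0.16,0.1,0,0,0],
  ],
)

```text
t: 32.38
tcp_pos: [532.6, -123.7, 143.7]
tcp_rot: [179.9, 0.1, 95.7]
force: [0.4, 1.1, 1.2]
gripper_width: 50.6
```

```bash
python3 chk.py c7
python3 - <<'E'
from h import *
a=cv2.imread('pics/c7top.png')[150:270,150:350];b=cv2.imread('pics/c7scene.png')[170:310,270:490]
cv2.imwrite('pics/c7.png',cv2.convertScaleAbs(np.vstack([cv2.resize(a,(500,300)),cv2.resize(b,(500,300))]),alpha=1.6))
E
```

```text
top [([530.0, 38.0, 36.0], 0.74), ([595.0, -2.0, 37.0], 0.69), ([539.0, -4.0, 36.0], 0.61)]
scene [([542.0, 48.0, 32.0], 0.75), ([546.0, 0.0, 33.0], 0.72), ([602.0, 54.0, 31.0], 0.59), ([609.0, 8.0, 35.0], 0.46)]
[ 533.09520262 -118.90199499  143.08478247]
```

View pics/c7.png

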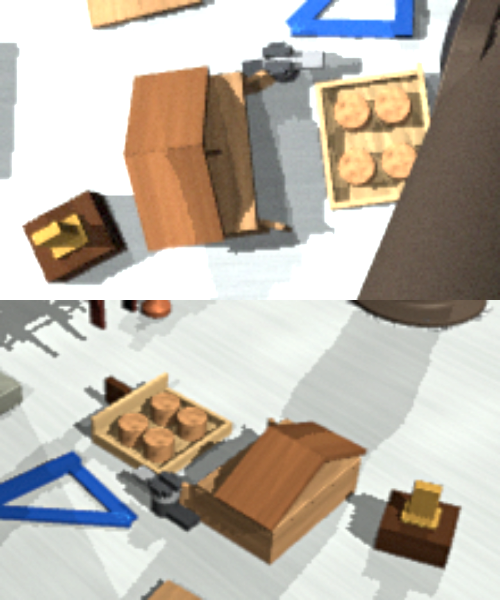

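>>> arm_command(
  deltas=[
    [0,0.025,0.03,0,0,0,0],
    [0,0.0422,0.0554,0,0,0,0],
    [0,0.0422,0.0554,-0.02,0,0,0],
    [0,0.0422,0.0554,-0.05,0,0,0],
    [0,0.0422,0.0554,-0.08,0,0,0],
    [0,0.0422,0.0554,-0.0993,0,0,0],
    [0,0.0422,0.0554,-0.0993,0,0,0],
    [-1,0.0422,0.0554,-0.0993,0,0,0],
    [-1,0.0422,0.0554,-0.0993,0,0,0],
    [-1,0.0422,0.0554,-0.0993,0,0,0],
    [-1,0.0422,0.0554,-0.0993,0,0,0],
    [-1,0.0422,0.0554,-0.0993,0,0,0],
    [-1,0.0422,0.0554,-0.0993,0,0,0],
    [-1,0.0422,0.0554,-0.0993,0,0,0],
    [-1,0.0422,0.0554,-0.0993,0,0,0],
  ],
  newtons=40,
)

```text
t: 33.83
tcp_pos: [575.5, -65.3, 45.0]
tcp_rot: [179.9, -0.0, 96.0]
force: [-2.2, -0.2, 7.4]
gripper_width: 13.7
```

>>> arm_command(
  deltas=[
    [-1,-0.0005,0.005,0,0,0,0],
    [-1,-0.0016,0.015,0,0,0,0],
    [-1,-0.0026,0.025,0,0,0,0],
    [-1,-0.0037,0.035,0,0,0,0],
    [-1,-0.0048,0.046,0,0,0,0],
    [-1,-0.006,0.057,0,0,0,0],
    [-1,-0.0071,0.068,0,0,0,0],
    [-1,-0.0083,0.079,0,0,0,0],
    [-1,-0.0095,0.09,0,0,0,0],
    [-1,-0.0106,0.101,0,0,0,0],
    [-1,-0.0118,0.112,0,0,0,0],
    [-1,-0.0129,0.123,0,0,0,0],
    [-1,-0.0141,0.134,0,0,0,0],
    [-1,-0.0152,0.145,0,0,0,0],
    [-1,-0.0163,0.155,0,0,0,0],
    [-1,-0.0172,0.163,0,0,0,0],
    [-1,-0.0177,0.168,0,0,0,0],
    [-1,-0.0178,0.17,0,0,0,0],
    [-1,-0.0178,0.17,0,0,0,0],
    [-1,-0.0178,0.17,0,0,0,0],
  ],
)

```text
t: 35.5
tcp_pos: [558.3, 103.9, 45.0]
tcp_rot: [179.9, 0.0, 96.0]
force: [0.4, -3.2, 7.0]
gripper_width: 14.1
```

>>> arm_command(
  deltas=[
    [-1,-0.0001,0.001,0,0,0,0],
    [-1,-0.0002,0.002,0,0,0,0],
    [-1,-0.0003,0.003,0,0,0,0],
    [-1,-0.0003,0.003,0,0,0,0],
    [-1,-0.0003,0.003,0,0,0,0],
  ],
)

```text
t: 35.92
tcp_pos: [558.0, 105.8, 45.0]
tcp_rot: [179.9, 0.1, 95.9]
force: [0.5, -5.6, 7.7]
gripper_width: 14.1
```

>>> arm_command(
  deltas=[
    [-1,-0.0002,0.002,0,0,0,0],
    [-1,-0.0004,0.004,0,0,0,0],
    [-1,-0.0004,0.004,0,0,0,0],
    [-1,-0.0004,0.004,0,0,0,0],
  ],
)

```text
t: 36.25
tcp_pos: [558.2, 106.5, 45.0]
tcp_rot: [179.9, 0.3, 95.8]
force: [2.6, -15.1, 8.0]
gripper_width: 13.9
```

>>> arm_command(
  deltas=[
    [-1,0.0005,-0.0055,0,0,0,0],
    [-1,0.0005,-0.0055,0,0,0,0],
    [0,0.0005,-0.0055,0,0,0,0],
    [0,0.0005,-0.0055,0,0,0,0],
    [0,0.0005,-0.0055,0,0,0,0],
    [0,0.0005,-0.0055,0,0,0,0],
    [0,0.0005,-0.0055,0.035,0,0,0],
    [0,0.0005,-0.0055,0.075,0,0,0],
    [0,0.0005,-0.0055,0.115,0,0,0],
    [0,0.0005,-0.0055,0.148,0,0,7],
    [0,-0.013,0.03,0.148,0,0,14],
    [0,-0.026,0.067,0.148,0,0,21],
    [0,-0.039,0.104,0.148,0,0,21],
    [0,-0.052,0.141,0.148,0,0,21],
    [0,-0.065,0.178,0.148,0,0,21],
    [0,-0.078,0.215,0.148,0,0,21],
    [0,-0.0894,0.2405,0.148,0,0,21],
    [0,-0.0894,0.2405,0.148,0,0,21],
    [0,-0.0894,0.2405,0.148,0,0,21],
  ],
)

```text
t: 37.83
tcp_pos: [465.7, 354.0, 191.3]
tcp_rot: [-180.0, -0.0, 117.3]
force: [1.1, -1.3, -1.0]
gripper_width: 44.3
```

Run:
```python
from fit import *
a=np.radians(6); R=np.array([[np.cos(a),-np.sin(a)],[np.sin(a),np.cos(a)]])
for n in('top','scene'):
    p,d=snap(n,'h8'+n+'.png'); W=cloud(n,d); W0=np.load(n+'0.npy')
    for k,w in (('0',W0),('now',W)):
        P=band(w,(557,104),30,50,57); P=P[P[:,1]<124]; Q=P[:,:2]@R
        print(n,k,'handle',Q.min(0).round(1),Q.max(0).round(1),len(P))
    P=band(W,(658,88),36,32,42); print('tongue',rect(P),len(P))
a=cv2.imread('pics/h8top.png')[150:270,150:350];b=cv2.imread('pics/h8scene.png')[170:310,270:490]
cv2.imwrite('pics/h8.png',cv2.convertScaleAbs(np.vstack([cv2.resize(a,(500,300)),cv2.resize(b,(500,300))]),alpha=1.6))
s=manip.state();print(s['tcp_pos'],s['tcp_rot'])
```

```text
top 0 handle [556.9  27. ] [571.3  65.5] 71
top now handle [558.9  27.2] [572.9  65.1] 66
tongue [array([653.1,  96.3]), array([23.3, 47.5]), np.float64(11.1)] 106
scene 0 handle [557.9  29.3] [573.3  65.8] 43
scene now handle [559.7  30.1] [574.1  63.8] 45
tongue [array([658.9,  98.5]), array([48.4, 23.2]), np.float64(84.9)] 65
[467.55860038 351.06910262 191.63565712] [-1.79979228e+02  5.60203941e-02  1.16976642e+02]
```

View pics/h8.png

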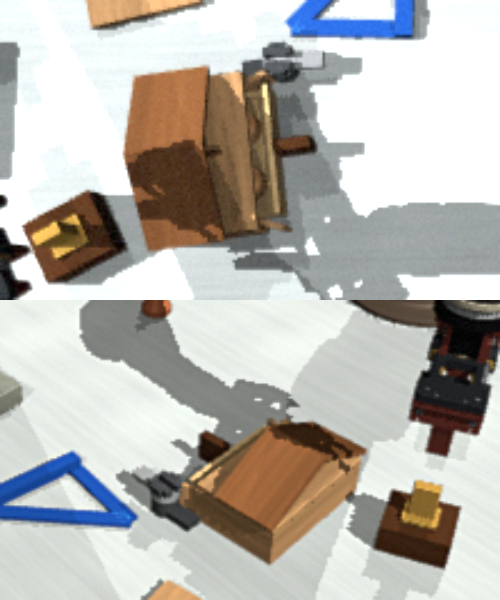

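>>> arm_command(
  deltas=[
    [0,0,0,-0.035,0,0,0],
    [0,0,0,-0.07,0,0,0],
    [0,0,0,-0.1,0,0,0],
    [0,0,0,-0.1154,0,0,0],
    [0,0,0,-0.1154,0,0,0],
    [0,0,0,-0.1154,0,0,0],
    [-1,0,0,-0.1154,0,0,0],
    [-1,0,0,-0.1154,0,0,0],
    [-1,0,0,-0.1154,0,0,0],
    [-1,0,0,-0.1154,0,0,0],
    [-1,0,0,-0.1154,0,0,0],
    [-1,0,0,-0.1154,0,0,0],
    [-1,0,0,-0.1154,0,0,0],
    [-1,0,0,-0.1154,0,0,0],
  ],
  newtons=50,
)

```text
t: 39.1
tcp_pos: [467.4, 352.5, 77.2]
tcp_rot: [179.9, -0.0, 117.0]
force: [-0.3, -0.8, 7.0]
gripper_width: 13.5
```

>>> arm_command(
  deltas=[
    [-1,0,0,0.03,0,0,0],
    [-1,0,0,0.065,0,0,0],
    [-1,0,0,0.1,0,0,0],
    [-1,0,0,0.128,0,0,0],
    [-1,0.026,-0.032,0.128,0,0,-7],
    [-1,0.052,-0.064,0.128,0,0,-14],
    [-1,0.078,-0.096,0.128,0,0,-22],
    [-1,0.104,-0.128,0.128,0,0,-22],
    [-1,0.13,-0.16,0.128,0,0,-22],
    [-1,0.156,-0.192,0.128,0,0,-22],
    [-1,0.1864,-0.229,0.128,0,0,-22],
    [-1,0.1864,-0.229,0.1,0,0,-22],
    [-1,0.1864,-0.229,0.07,0,0,-22],
    [-1,0.1864,-0.229,0.05,0,0,-22],
    [-1,0.1864,-0.229,0.045,0,0,-22],
    [-1,0.1864,-0.229,0.045,0,0,-22],
    [-1,0.1864,-0.229,0.045,0,0,-22],
    [-1,0.1864,-0.229,0.045,0,0,-22],
  ],
)

```text
t: 40.6
tcp_pos: [654.5, 123.6, 123.2]
tcp_rot: [179.9, -0.0, 95.0]
force: [-0.1, 0.1, -0.7]
gripper_width: 13.7
```

Run:
```python
from fit import *
a=np.radians(6); R=np.array([[np.cos(a),-np.sin(a)],[np.sin(a),np.cos(a)]])
c=np.array([653.6,123.2])
ims=[]
for n in('top','scene'):
    p,d=snap(n); W=cloud(n,d); q=p.astype(int); gold=(q[...,0]-q[...,2]>45); grey=(q.max(-1)-q.min(-1)<25)
    near=np.hypot(W[...,0]-654,W[...,1]-123)<40
    for nm,m in [('collar',near&gold&(W[...,2]>84)&(W[...,2]<99)),('head',near&grey&(W[...,2]>44)&(W[...,2]<53))]:
        P=W[m]; Q=(P[:,:2]-c)@R
        if len(P): print(n,nm,len(P),Q.min(0).round(1),Q.max(0).round(1),P[:,2].min().round(1),P[:,2].max().round(1))
    u,v={'top':(259,172),'scene':(342,250)}[n]
    ims.append(cv2.resize(p[max(0,v-35):v+35,u-50:u+50,::-1],(700,490),interpolation=cv2.INTER_CUBIC)[:,150:540])
cv2.imwrite('pics/k9.png',cv2.convertScaleAbs(np.hstack(ims),alpha=1.7))
s=manip.state(); print(s['tcp_pos'],s['tcp_rot'],s['force'])
```

```text
top collar 18 [-15.9 -19.3] [ 7.4 17.7] 89.9 94.9
top head 29 [-18.2 -16.4] [12.5  7.8] 44.7 52.6
scene collar 65 [-15.1 -16.4] [18.3 21.9] 87.2 98.0
scene head 94 [-17.6 -14.3] [20.1 20. ] 44.2 52.8
[654.44037666 123.5958445  123.19103009] [ 1.79846837e+02 -3.00876352e-02  9.50419534e+01] [ 0.78551244  0.0039506  -1.03109126]
```

View pics/k9.png

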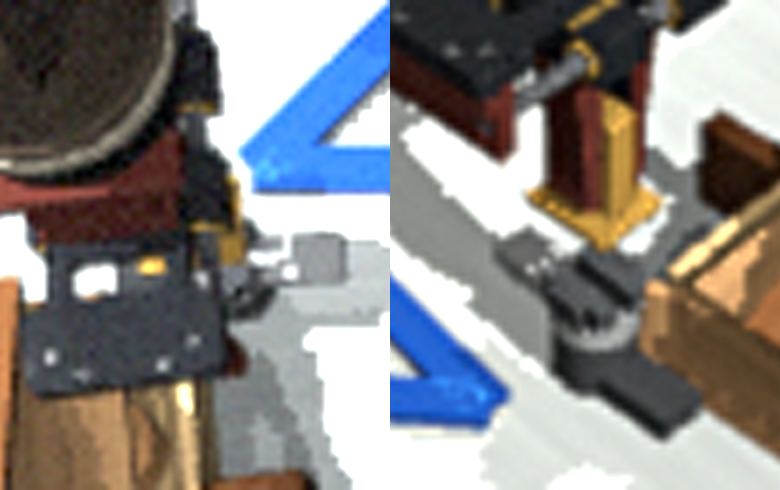

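>>> arm_command(
  deltas=[
    [-1,-0.0008,-0.0004,-0.01,0,0,0],
    [-1,-0.0008,-0.0004,-0.018,0,0,0],
    [-1,-0.0008,-0.0004,-0.021,0,0,0],
    [-1,-0.0008,-0.0004,-0.023,0,0,0],
    [-1,-0.0008,-0.0004,-0.025,0,0,0],
    [-1,-0.0008,-0.0004,-0.027,0,0,0],
    [-1,-0.0008,-0.0004,-0.028,0,0,0],
    [-1,-0.0008,-0.0004,-0.028,0,0,0],
    [-1,-0.0008,-0.0004,-0.028,0,0,0],
  ],
)

```text
t: 41.45
tcp_pos: [652.9, 122.7, 93.2]
tcp_rot: [180.0, 0.0, 95.0]
force: [2.1, -0.5, -2.2]
gripper_width: 13.8
```

>>> arm_command(
  deltas=[
    [-1,0.0005,0,-0.001,0,0,0],
    [-1,0.0005,0,-0.002,0,0,0],
    [-1,0.0005,0,-0.0035,0,0,0],
    [-1,0.0005,0,-0.0035,0,0,0],
    [-1,0.0005,0,-0.0035,0,0,0],
    [-1,0.0005,0,-0.0035,0,0,0],
  ],
)

```text
t: 41.95
tcp_pos: [653.1, 122.8, 89.9]
tcp_rot: [-180.0, 0.0, 95.0]
force: [0.2, -0.2, -1.9]
gripper_width: 14.0
```

>>> arm_command(
  deltas=[
    [-1,0,0,0,0,0,-7],
    [-1,0,0,0,0,0,-14],
    [-1,0,0,0,0,0,-21],
    [-1,0,0,0,0,0,-28],
    [-1,0,0,0,0,0,-35],
    [-1,0,0,0,0,0,-42],
    [-1,0,0,0,0,0,-49],
    [-1,0,0,0,0,0,-56],
    [-1,0,0,0,0,0,-63],
    [-1,0,0,0,0,0,-70],
    [-1,0,0,0,0,0,-77],
    [-1,0,0,0,0,0,-84],
    [-1,0,0,0,0,0,-90],
    [-1,0,0,0,0,0,-96],
    [-1,0,0,0,0,0,-96],
    [-1,0,0,0,0,0,-96],
    [-1,0,0,0,0,0,-96],
  ],
)

```text
t: 43.37
tcp_pos: [652.9, 123.6, 89.7]
tcp_rot: [-180.0, 0.0, -0.8]
force: [-1.4, 1.4, -0.9]
gripper_width: 13.6
```

Run:
```python
from fit import *
ims=[]
for n in('top','scene'):
    p,d=snap(n)
    u,v={'top':(259,172),'scene':(342,250)}[n]
    ims.append(cv2.resize(p[max(0,v-35):v+35,u-50:u+50,::-1],(700,490),interpolation=cv2.INTER_CUBIC)[:,150:540])
cv2.imwrite('pics/k10.png',cv2.convertScaleAbs(np.hstack(ims),alpha=1.7))
s=manip.state(); print(s['tcp_pos'],s['tcp_rot'],s['force'],s['torque'])
```

```text
[652.96690945 123.52701948  89.72237921] [-1.79943277e+02  4.19439817e-02 -8.27931771e-01] [-1.70032872  2.9065296  -1.47623186] [0.69621188 0.6279319  0.00784535]
```

View pics/k10.png

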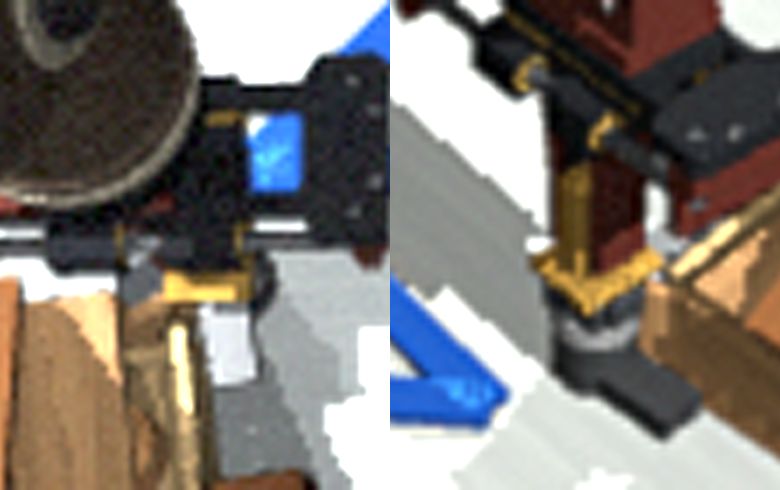

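>>> arm_command(
  deltas=[
    [-1,0,0,0,0,0,5],
    [-1,0,0,0.008,0,0,5],
    [-1,0,0,0.04,0,0,5],
    [-1,0,0,0.08,0,0,12],
    [-1,0,0,0.12,0,0,19],
    [-1,-0.02,0.02,0.12,0,0,26],
    [-1,-0.04,0.045,0.12,0,0,33],
    [-1,-0.06,0.07,0.12,0,0,40],
    [-1,-0.08,0.095,0.12,0,0,47],
    [-1,-0.1,0.12,0.12,0,0,54],
    [-1,-0.12,0.145,0.12,0,0,61],
    [-1,-0.14,0.17,0.12,0,0,68],
    [-1,-0.16,0.195,0.12,0,0,75],
    [-1,-0.18,0.22,0.12,0,0,82],
    [-1,-0.1857,0.2288,0.12,0,0,89],
    [-1,-0.1857,0.2288,0.12,0,0,96],
    [-1,-0.1857,0.2288,0.12,0,0,103],
    [-1,-0.1857,0.2288,0.12,0,0,110],
    [-1,-0.1857,0.2288,0.09,0,0,117],
    [-1,-0.1857,0.2288,0.06,0,0,118],
  ],
)

```text
t: 45.13
tcp_pos: [469.8, 351.8, 151.8]
tcp_rot: [179.6, -0.1, 117.3]
force: [-0.4, 0.1, -2.1]
gripper_width: 13.8
```

>>> arm_command(
  deltas=[
    [-1,0,0,-0.03,0,0,0],
    [-1,0,0,-0.04,0,0,0],
    [-1,0,0,-0.04,0,0,0],
    [-1,0,0,-0.04,0,0,0],
    [-1,0,0,-0.04,0,0,0],
  ],
)

```text
t: 45.55
tcp_pos: [468.9, 352.0, 111.8]
tcp_rot: [179.8, -0.0, 117.0]
force: [0.3, 0.3, -0.1]
gripper_width: 13.6
```

>>> arm_command(
  deltas=[
    [-1,-0.0007,0.0002,-0.01,0,0,0],
    [-1,-0.0007,0.0002,-0.02,0,0,0],
    [-1,-0.0007,0.0002,-0.027,0,0,0],
    [-1,-0.0007,0.0002,-0.031,0,0,0],
    [-1,-0.0007,0.0002,-0.034,0,0,0],
    [-1,-0.0007,0.0002,-0.034,0,0,0],
    [-1,-0.0007,0.0002,-0.034,0,0,0],
    [-1,-0.0007,0.0002,-0.034,0,0,0],
  ],
)

```text
t: 46.22
tcp_pos: [466.4, 351.5, 77.1]
tcp_rot: [-179.9, -0.0, 117.0]
force: [-7.3, -4.0, 15.9]
gripper_width: 13.7
```

>>> arm_command(
  deltas=[
    [-1,0,0,0.002,0,0,0],
    [-1,0,0,0.002,0,0,0],
    [0,0,0,0.002,0,0,0],
    [0,0,0,0.002,0,0,0],
    [0,0,0,0.002,0,0,0],
    [0,0,0,0.002,0,0,0],
    [0,0,0,0.03,0,0,0],
    [0,0,0,0.07,0,0,0],
    [0,0,0,0.11,0,0,0],
    [0,0,0,0.15,0,0,0],
    [0,-0.03,0,0.17,0,0,0],
    [0,-0.06,0,0.17,0,0,0],
    [0,-0.1,0,0.17,0,0,0],
    [0,-0.1,0,0.17,0,0,0],
    [0,-0.1,0,0.17,0,0,0],
  ],
)

```text
t: 47.47
tcp_pos: [365.1, 352.3, 246.3]
tcp_rot: [180.0, -0.1, 117.2]
force: [1.0, -0.2, 1.1]
gripper_width: 44.1
```

Run:
```python
from fit import *
a=np.radians(6); R=np.array([[np.cos(a),-np.sin(a)],[np.sin(a),np.cos(a)]])
for n in('top','scene'):
    p,d=snap(n,'f'+n+'.png'); W=cloud(n,d)
    P=band(W,(557,104),30,50,57); P=P[P[:,1]<124]; Q=P[:,:2]@R
    if len(P): print(n,'handle',Q.min(0).round(1),Q.max(0).round(1),len(P))
    P=band(W,(467,352),40,84,100); print('key',rect(P),np.median(P[:,2]),P[:,2].max())
    P=band(W,(467,352),60,36,43); print('stand',rect(P))
a=cv2.imread('pics/ftop.png')[150:270,150:350];b=cv2.imread('pics/fscene.png')[170:310,270:490]
cv2.imwrite('pics/f.png',cv2.convertScaleAbs(np.vstack([cv2.resize(a,(500,300)),cv2.resize(b,(500,300))]),alpha=1.6))
s=manip.state();print(s['tcp_pos'],s['gripper_width'],s['force'])
```

```text
top handle [558.6  27.7] [573.1  65.3] 72
key [array([467.4, 350.9]), array([13.9, 29.5]), np.float64(24.4)] 92.30559241391637 96.87871858197218
stand [array([467.4, 351.9]), array([70.6, 81.7]), np.float64(26.6)]
scene handle [561.1  30.9] [574.   63.7] 43
key [array([468.6, 352.8]), array([16.4, 29.6]), np.float64(27.0)] 91.16441564556231 95.14639070560713
stand [array([468.6, 353.5]), array([75.6, 79.9]), np.float64(26.5)]
[367.5207179  351.87428841 246.16993758] 43.812154249111714 [ 0.58283414 -0.47406619 -0.19170341]
```

View pics/f.png

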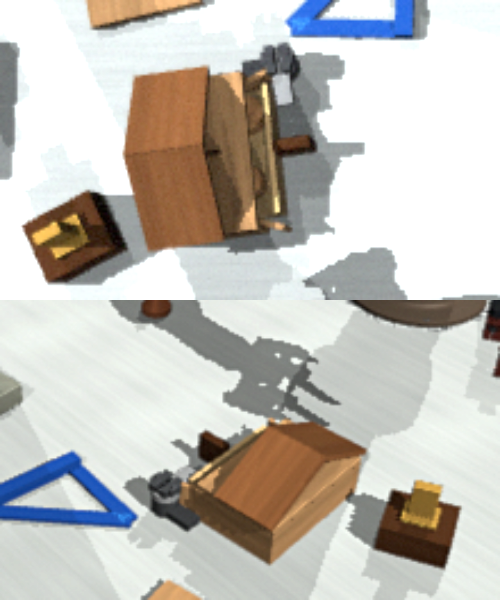

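The key is seated and upright, the tongue lies across the tray's front, and the tray is home. I'm handing the job in.

```bash
python3 -c "
from bench import manip
print(manip.finish_job())"
```

```text
the job is handed in; nothing more can be done
None
```

The job is done and handed in at about 47.6 s of the 210 s allowed; it returned no verdict.

I turned the button anticlockwise to unlocked with the key and stood the key back in its stand. I then pulled the tray out 170 mm and set all four cakes flat in it. I pushed the tray home until it met about 15 N against the rear wall, turned the button back clockwise, and put the key back in its stand.

**Key:** in the final check its top was at about 92 mm and it sat within 1–2 mm of the stand's centre, upright.

**Tray:** the handle was within about 2 mm of its starting position. It sits about 1.5 mm to one side, well inside tolerance.

**Button:** the picture showed the tongue across the tray's front, but I did not measure the final angle. The key was turned to about 7° past the locked direction, against up to 7° of play in the slot, so the button should be close to its stop.

**Cakes:** all four stood flat in the last full view before the tray went in. The deck mostly hides them now, so I could not recheck each one.

**Bystanders:** I did not notice any of them move, but I did not measure them at the end.

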